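# Open up a belt linisher for a new belt and hold the tensioner back

### The job

Get the jeweller's bench linisher ready for a new belt. First slide the idler block along its rail into the hood until you feel it come up firmly against its hidden stop, and leave it seated there; then push the sprung tensioner arm back by its post until its tip clicks past the ratchet pawl. Finish holding the arm yourself, a little beyond the click so that the pawl carries no load but clear of the arm's end stop, with the idler still home and the bench's other things left where they are.

Things in the scene. Friction and masses are not known exactly. Their poses are not given: they have to be found in the camera images.
- linisher: The linisher's grey cast base, 260 (x) by 440 (y) by 40 mm high, fixed to the bench; origin under the middle of the base, z up. In this frame, mm: the tensioner arm's pivot (vertical axis) is at x 30, y -20; the idler rail runs along +y at x -45; the grey hood over the rail's end covers y 130 to 215, x -80 to -10 and is 85 high; the motor's drive wheel (radius 44, 106 high) is at x 70, y 130. Nothing on the machine is higher than 128 mm above the bench.
- idler_roller (a point): Centre of the top of the steel roller (28 mm diameter, 48 mm tall, from 70 to 118 mm above the bench; does not turn) that stands on the idler block (50 by 50 mm aluminium block, its top 70 mm above the bench). Push or pinch the roller to slide the block. A rod on the block's far side reaches under the hood.
- idler (a joint): How far the idler block has been slid along the rail, m, growing towards the hood (linisher +y); travel 0 to 0.065, starts between 0 and 0.012. It slides with about 4 N friction and stays where it is left. It meets its hidden stop somewhere between 0.015 and 0.050; the place differs every time.
- seat (a joint): How far the sprung plunger of the idler's hidden stop, inside the hood, is pressed in, m: 0 when not touched, 0.006 when the idler has come firmly against the stop (solid). The plunger's spring needs under 2.5 N, less than the block's friction, so the block stays seated when released.
- tensioner_arm: The steel tensioner arm, a flat bar 18 mm wide and 12 mm thick, its top 76 mm above the bench. Origin on its pivot axis, 40 mm above the bench; the arm runs along its own -y. It carries a black rubber roller (30 mm diameter, top 109 mm above the bench) 62 mm from the pivot and the push post 105 mm from the pivot.
- push_post (a point): Centre of the top of the upright aluminium push post (16 mm diameter, from 76 to 128 mm above the bench) on the tensioner arm, 105 mm from the pivot.
- tip_pin (a point): Axis of the vertical steel pin (10 mm diameter) at the tip of the tensioner arm, 138 mm from the pivot, which rides over the pawl.
- swing (a joint): Angle of the tensioner arm, rad: 0 where its spring rests it (the arm points along linisher -y, leaning 0.35 rad towards -x), growing as its end is pushed back towards linisher +x (anticlockwise from above); 0.85 at its end stop. The spring pushes back at the post with about 4 N at 0 and 10 N at 0.7 rad; riding over the pawl adds up to about 5 N. The click comes between 0.27 and 0.58 rad.
- ratchet: The small dark steel guide, 30 mm wide and 22 mm high on the machine's base, that carries the steel pawl slider. Its axes are parallel to the linisher's; its origin, 40 mm above the bench, lies at the tip of the pawl's tooth, on the tooth's steep back face. The arm's tip comes from -x, up the tooth's ramp; caught on the pawl its pin's axis is about 5 mm at +x of this origin, and with the axis more than 7.5 mm at +x the pawl is free of load.
- pawl (a joint): How far the sprung steel pawl is pushed out by the passing arm tip, m: 0 at rest, rises to 0.004 to 0.007 and snaps back to 0 at the click.
- blank: Bystander: brass disc 32 mm across, 8 mm thick, lying on the machine's base; origin under its centre.
- collar: Bystander: steel ring 28 mm across, 14 mm high, on the machine's base; origin under its centre.
- mallet: Bystander: wooden mallet, about 250 mm long, lying on the bench.
- solder_block: Bystander: pale soldering block 110 by 150 by 25 mm.
- tub: Bystander: clear open plastic tub 90 mm across, 55 mm high.
- pliers: Bystander: red-handled pliers, about 170 mm long, 16 mm thick.
- brass_sheet: Bystander: brass sheet 100 by 140 by 4 mm.

How it is judged:
By the outcome, as a careful person would: the job done as asked, in the order asked, and still so for the second after the job is handed in, while the arm keeps its last pose, push and grip.
It also fails if it takes over 64 s, if anything falls off the work surface, if the arm or the gripper's body presses on something with over 40 N, if the wrist force passes 120 N, or if a joint passes its speed limit or range.

### The arm

A 6-joint arm with a two-finger parallel gripper is mounted at the origin on the work surface. World frame = base frame: x ahead of the robot, y to its left, z up, the work surface at z = 0. Lengths are in m, angles in rad, forces in N, time in s.
With the tool pointing down it reaches from about 0.25 to 0.775 m from the base axis. Payload 4 kg.
Tool frame: the origin (TCP) lies midway between the tips of the shut fingers; the grasp point (between the pads) lies 19 mm behind it (bot.grip_depth is the distance from the TCP to the grasp point, in m); y points along the fingers, z is the direction in which the jaws open and shut, and the axes are right-handed (so a half turn about y gives the same grasp; the last joint's range is limited). The gripper opens to 94 mm and grips with 3 to 60 N. Pads are 16 mm wide; open, the fingers measure 119 mm over their backs; the gripper's body (75 mm by 177 mm) begins 78 mm behind the grasp point.
Start: joints at [1.134, 0.087, 1.371, -0, 1.684, -0.103], TCP at [0.18, 0.52, 0.206] pointing down, gripper open.
Joint ranges: [-3.1, 3.1], [-0.76, 2.03], [0.27, 2.55], [-1.08, 4.22], [0.17, 2.65], [-2.57, 2.57]. Speed limits (rad/s): [2.79, 2.79, 3.14, 3.14, 3.14, 3.14].

### API

Orientations are given as a unit quaternion [w, x, y, z].
In Python, from cell import bot gives the robot as it stands. The module is installed in compiled form; this text tells all that it offers.
- The arm moves only by the tool jog_arm, never from a script. Its argument "increments" is a list of rows, each a list of 7 numbers: the finger opening in mm, from 0 to 94, then the shift along the world's x, y, z in units of 30 mm (1.0 is 30 mm), then the turn, a rotation vector about the world's x, y, z in units of 6 degrees (1.0 is 6 degrees). In form: [[gripper, tx, ty, tz, rx, ry, rz], ...]. A call has 1 to 8 rows; each row is the pose to reach, as a shift and turn from the pose measured when the call began; what a row does not reach only later rows make up. A row lasts 1/12 s, in which the tool goes at most 41.7 mm and 7.16 degrees, less where a joint would pass 70% of its speed; a pose out of reach is approached as far as the arm can. A call with a gripper value outside its range is refused whole. The fingers move at their own pace and stop on an object; "newtons" is the grip in N (left out, the last holds). Time passes only in rows, so rows that repeat a pose let the fingers close. It gives the time, the measured TCP pose, the force and the opening at its end, in the units of the state.
- bot.get_obs(): the state, without advancing time (a new reading comes with each control period).
- bot.read_camera(name): name is "scene" or "top"; returns a dict with "image" (384x512x3 uint8, red, green, blue), "fx", "fy", "cx", "cy" (pixels), "dist_coeffs" ([k1, k2, p1, p2, k3] as OpenCV has them; the pictures are not rectified), "R" (3x3) and "t" (3): a world point X has camera coordinates R X + t. Camera axes: x right, y down, z forward; pixel columns grow to the right and rows downward; lengths in m; the calibration is good to about 2 mm. A picture is of the moment at which its call begins. There is no depth.
- bot.sign_off(): hands the job in, once; it reports no verdict.
The state is a dict: "time_s": time; "joints": joint angles; "joint_vel": joint speeds; "tau": joint torques, N m; "eef_pos": TCP position; "orientation": TCP orientation; "wrist_force": force on the tool from outside, world axes, zero at the start; "ft_torque": the same for the moment, N m; "finger_gap": finger opening in m.
Only numpy, scipy, OpenCV 4.12 (cv2) and the standard library are available. Lean on these libraries where they do the work, as an engineer would, in place of code of your own. Each camera call takes 0.05 s, during which the arm holds its last target.

## Working session

There is one attempt and no reset: what is moved stays moved. The work goes in short steps, Python scripts to look and compute and a tool call to move; the robot and the scene stay as the last step left them, time stands still between calls to the robot, and variables do not carry over. Pictures are saved under pics/ and viewed, and the job is handed in when it is done.

Besides the shell and the picture viewer there is one more tool, called after "Request:" as a command line: name --pt "numbers of a row" for each row, then --argument value for the rest. jog_arm: Moves the arm, as the interface text tells. Its arguments: {"type":"object","properties":{"increments":{"type":"array","items":{"type":"array","items":{"type":"number"}}},"newtons":{"type":"number"}},"required":["increments"]}

```bash
mkdir -p pics
cat > h.py <<'E'
import cv2, numpy as np, pickle
from cell import bot
def snap(n,f):
    c=bot.read_camera(n); pickle.dump(c,open(f'pics/{f}.pkl','wb'))
    cv2.imwrite(f'pics/{f}.png',c['image'][:,:,::-1]); return c
def load(f): return pickle.load(open(f'pics/{f}.pkl','rb'))
def K(c): return np.array([[c['fx'],0,c['cx']],[0,c['fy'],c['cy']],[0,0,1.]])
def ray(c,uv,z):
    p=cv2.undistortPoints(np.array([[uv]],float),K(c),np.array(c['dist_coeffs'],float))[0,0]
    R=np.array(c['R']);t=np.array(c['t']); d=R.T@np.array([p[0],p[1],1]); o=-R.T@t
    return o+d*(z-o[2])/d[2]
def proj(c,X):
    r=cv2.Rodrigues(np.array(c['R'],float))[0]
    return cv2.projectPoints(np.array(X,float).reshape(-1,1,3),r,np.array(c['t'],float),K(c),np.array(c['dist_coeffs'],float))[0][:,0]
def crop(f,x0,y0,w,h,s,out):
    im=cv2.imread(f'pics/{f}.png')[y0:y0+h,x0:x0+w]
    cv2.imwrite(f'pics/{out}.png',cv2.resize(im,None,fx=s,fy=s,interpolation=cv2.INTER_CUBIC))
E
python3 - <<'E'
from h import *
for n in('scene','top'):
    c=snap(n,n+'0'); print(n,c['fx'],-np.array(c['R']).T@c['t'])
o=bot.get_obs();print(o)
E
```

```text
scene 453.6305953495074 [ 1.40577892 -0.23367559  1.23435496]
top 421.4932140793546 [ 0.23083403 -0.05955334  1.54398064]
{'time_s': 0.1, 'joints': array([ 1.13390155e+00,  8.79204635e-02,  1.37208258e+00, -2.62383509e-05,
        1.68357848e+00, -1.03077937e-01]), 'joint_vel': array([ 0.00023747, -0.00055834, -0.00448681, -0.00015296,  0.0015046 ,
        0.00093174]), 'tau': array([ 3.24616660e-03, -3.41250765e+01, -3.03302157e+01,  7.22317840e-02,
        3.04306566e-02, -8.79859317e-05]), 'eef_pos': array([0.1800055 , 0.51920095, 0.20441011]), 'orientation': array([-0.69659951,  0.69795983, -0.11765448,  0.11729715]), 'wrist_force': array([-0.40385964, -0.72652522, -0.01896674]), 'ft_torque': array([ 0.01296027, -0.02445891, -0.04110242]), 'finger_gap': 0.09391265226288992}
```

View pics/scene0.png

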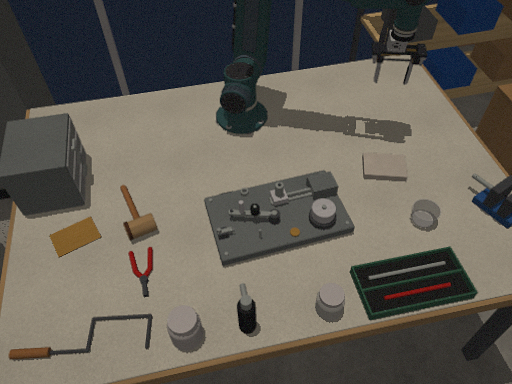

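View pics/top0.png

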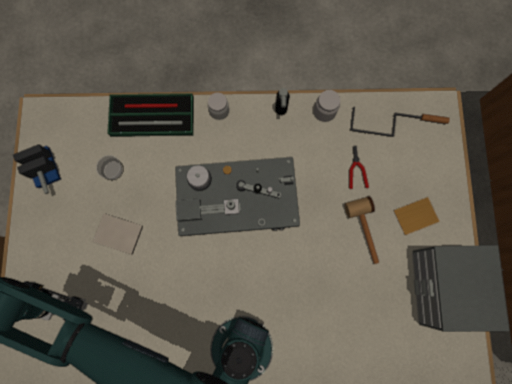

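Run:
```python
from h import *
crop('scene0',195,160,170,110,4.7,'s0c')
crop('top0',165,145,145,100,5.5,'t0c')
```

```text
(no output)
```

View pics/s0c.png

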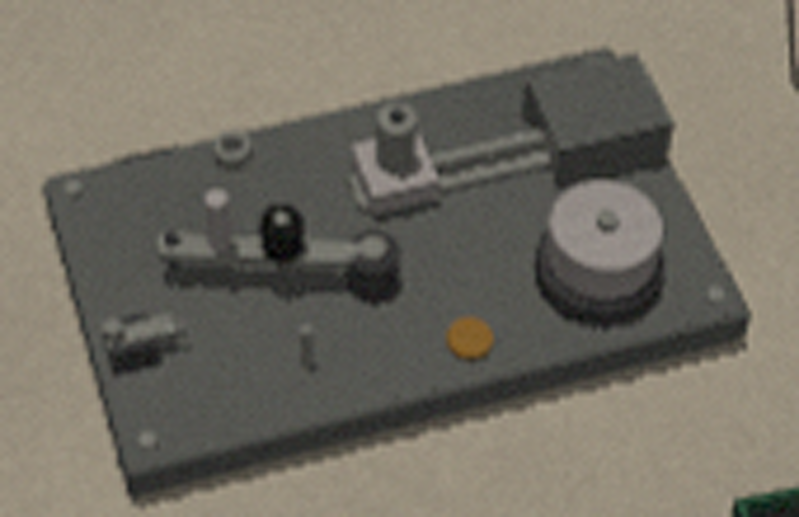

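View pics/t0c.png

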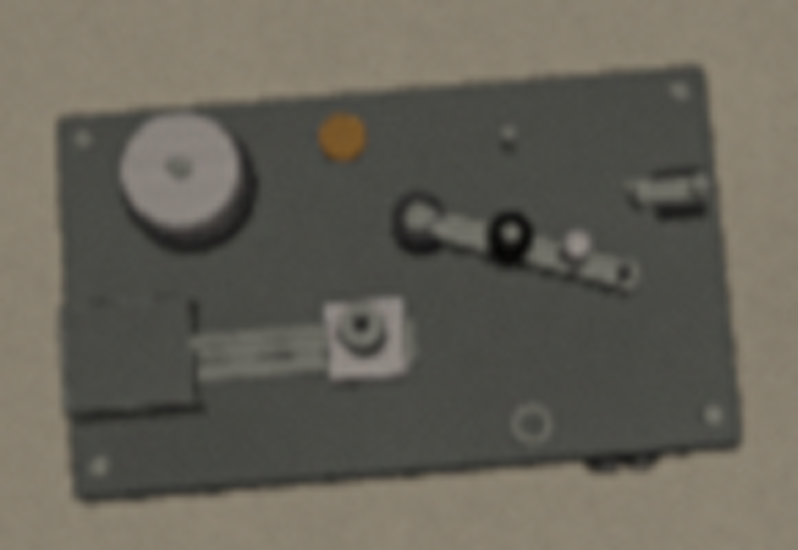

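```bash
cat > fit.py <<'E'
from h import *
from scipy.optimize import least_squares
S=lambda x,y:((x+.5)/4.7-.5+195,(y+.5)/4.7-.5+160)
T=lambda x,y:((x+.5)/5.5-.5+165,(y+.5)/5.5-.5+145)
cs,ct=load('scene0'),load('top0')
L=[(.13,.22,.04),(.13,-.22,.04),(-.13,-.22,.04),(-.13,.22,.04)]
tp=[T(57,118),T(705,67),T(740,445),T(78,500)]
sp=[S(748,318),S(130,482),S(46,185),S(612,50)]
def W(p,X):
    X=np.atleast_2d(X);c,s=np.cos(p[2]),np.sin(p[2]);return np.c_[p[0]+c*X[:,0]-s*X[:,1],p[1]+s*X[:,0]+c*X[:,1],X[:,2]]
def toL(p,X):
    c,s=np.cos(p[2]),np.sin(p[2]);d=np.array(X[:2])-p[:2];return np.array([c*d[0]+s*d[1],-s*d[0]+c*d[1]])
def tri(us,ut):
    def f(X): return np.r_[proj(cs,X)[0]-us,proj(ct,X)[0]-ut]
    r=least_squares(f,[.5,0,.1]);return r.x,np.abs(r.fun).max()
E
python3 - <<'E'
from fit import *
p0=[.5,0,0]
for nm,f in (('both',lambda p:np.r_[(proj(cs,W(p,L))-sp).ravel(),(proj(ct,W(p,L))-tp).ravel()]),('s',lambda p:(proj(cs,W(p,L))-sp).ravel()),('t',lambda p:(proj(ct,W(p,L))-tp).ravel())):
    r=least_squares(f,p0);print(nm,r.x.round(4),r.fun.round(1))
    if nm=='both':p=r.x
np.save('pose.npy',p)
for n,us,ut,z in [('idler',S(398,117),T(361,323),.118),('post',S(216,197),T(578,243),.128),('rubber',S(283,215),T(512,234),.109),('pivot',S(375,240),T(421,217),.08),('tip',S(172,240),T(626,272),.076),('wheel',S(607,222),T(181,168),.106),('pin?',S(307,332),T(509,133),.06),('ratchet L end',S(185,340),T(632,190),.06)]:
    a=ray(cs,us,z);b=ray(ct,ut,z);x,e=tri(us,ut)
    print(n,'S',a[:2].round(4),'T',b[:2].round(4),'tri',x.round(4),round(e,2),'| L',(toL(p,a)*1e3).round(1),(toL(p,b)*1e3).round(1))
E
```

```text
both [0.5379 0.0133 0.069 ] [ 1.5 -0.6 -1.1 -0.8 -1.3 -1.5 -0.3 -1.1 -0.6 -1.   0.1 -1.4  1.1 -0.7
 -1.2 -0.4]
s [0.5414 0.0134 0.0714] [ 1.9  0.2 -0.7  0.3 -1.2 -0.6 -0.1 -0.5]
t [0.5347 0.0127 0.0663] [-0.4 -0.3  0.3 -0.5  1.2  0.3 -1.1  0.4]
idler S [0.49   0.0318] T [0.4912 0.0306] tri [0.4911 0.031  0.1194] 0.13 | L [-46.5  21.7] [-45.3  20.5]
post S [ 0.5382 -0.105 ] T [ 0.538  -0.1058] tri [ 0.5381 -0.1054  0.128 ] 0.12 | L [  -7.8 -118.1] [  -8.  -118.8]
rubber S [ 0.5485 -0.0622] T [ 0.5487 -0.0647] tri [ 0.5488 -0.0634  0.1096] 0.38 | L [  5.4 -76. ] [  5.4 -78.5]
pivot S [ 0.5614 -0.0016] T [ 0.5673 -0.006 ] tri [ 0.5661 -0.0044  0.0866] 0.52 | L [ 22.5 -16.5] [ 28.1 -21.3]
tip S [ 0.5273 -0.1356] T [ 0.5297 -0.1381] tri [ 0.5293 -0.1367  0.0788] 0.33 | L [ -20.8 -147.8] [ -18.6 -150.4]
wheel S [0.6006 0.147 ] T [0.5959 0.1462] tri [0.5973 0.1478 0.1014] 0.26 | L [ 71.9 129. ] [ 67.1 128.6]
pin? S [ 0.6113 -0.0604] T [ 0.628 -0.064] tri [ 0.6233 -0.0634  0.0778] 0.15 | L [ 68.2 -78.5] [ 84.6 -83.3]
ratchet L end S [ 0.5993 -0.141 ] T [ 0.5879 -0.1443] tri [ 0.5911 -0.1422  0.0485] 0.76 | L [  50.7 -158.1] [  39.1 -160.6]
```

Run:
```python
from h import *
crop('scene0',210,215,40,30,18,'s0r')
crop('top0',272,165,35,30,18,'t0r')
```

```text
(no output)
```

View pics/s0r.png

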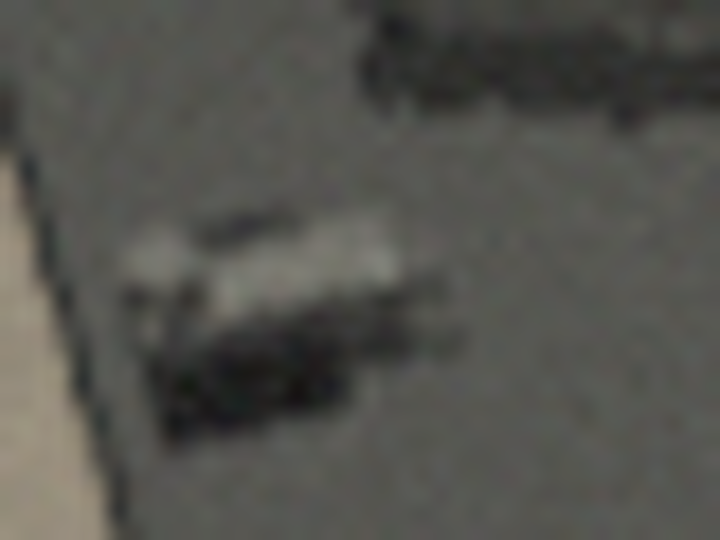

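View pics/t0r.png

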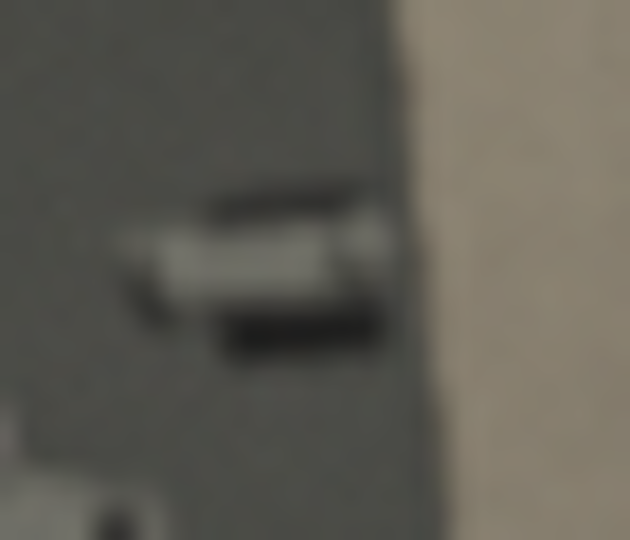

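Run:
```python
from fit import *
p=np.load('pose.npy')
ut=(272+118.5/18-.5,165+238.5/18-.5)
for u in [(405,280),(425,285),(400,262)]:
    us=(210+(u[0]+.5)/18-.5,215+(u[1]+.5)/18-.5)
    x,e=tri(us,ut);print(x.round(4),e.round(2),(toL(p,x)*1e3).round(1))
for z in(.05,.06,.066,.07):
    b=(toL(p,ray(ct,ut,z))*1e3);x=b[0]
    print(z,b.round(1),'swing caught',.35+np.arcsin((x+5-30)/138),'free',.35+np.arcsin((x+7.5-30)/138))
```

```text
[ 0.5923 -0.1429  0.0613] 1.03 [  43.6 -159.6]
[ 0.5929 -0.1411  0.0599] 0.49 [  44.3 -157.8]
[ 0.5913 -0.1431  0.0654] 1.14 [  42.5 -159.7]
0.05 [  47.1 -156.7] swing caught 0.5104811261810526 free 0.5288612555825962
0.06 [  44.7 -156. ] swing caught 0.4928971716197001 free 0.511224850573816
0.066 [  43.2 -155.6] swing caught 0.48236846821865265 free 0.5006675989784567
0.07 [  42.3 -155.3] swing caught 0.4753575969919098 free 0.49363889448453624
```

```bash
cat > st.py <<'E'
from fit import *
from scipy.spatial.transform import Rotation as Ro
p=np.load('pose.npy')
def st():
    o=bot.get_obs();q=o['orientation'];R=Ro.from_quat([q[1],q[2],q[3],q[0]])
    return o,R.as_matrix()
def go(X):
    o,R=st();d=(np.array(X)-o['eef_pos'])/.03
    jz=R[:2,2];a=np.arctan2(jz[1],jz[0]);e=(p[2]-a+np.pi/2)%np.pi-np.pi/2
    # tilt correction
    b=p[2] if abs((p[2]-a+np.pi)%(2*np.pi)-np.pi)<np.pi/2 else p[2]+np.pi
    zt=np.array([np.cos(b),np.sin(b),0]);yt=np.array([0,0,-1.]);xt=np.cross(yt,zt)
    rv=Ro.from_matrix(np.c_[xt,yt,zt]@R.T).as_rotvec()/np.radians(6)
    print('t',o['time_s'],'pos',o['eef_pos'].round(4),'L',(toL(p,o['eef_pos'])*1e3).round(1),'shift',d.round(2),'rv',rv.round(2),'F',o['wrist_force'].round(2),'gap',o['finger_gap'],'j6',o['joints'][5].round(2))
def WL(x,y,z): return W(p,[[x/1e3,y/1e3,z/1e3]])[0]
E
python3 - <<'E'
from st import *
print(st()[1].round(3))
go(WL(-45.5,-20,200)); go(WL(-45.5,-20,83))
E
```

```text
[[ 0.945 -0.001  0.328]
 [-0.328 -0.002  0.945]
 [-0.    -1.    -0.002]]
t 0.1 pos [0.18   0.5192 0.2044] L [-322.1  529.4] shift [ 10.46 -17.63  -0.15] rv [ 1.000e-02 -2.000e-02 -1.115e+01] F [-0.4  -0.73 -0.02] gap 0.09391265226288992 j6 -0.1
t 0.1 pos [0.18   0.5192 0.2044] L [-322.1  529.4] shift [ 10.46 -17.63  -4.05] rv [ 1.000e-02 -2.000e-02 -1.115e+01] F [-0.4  -0.73 -0.02] gap 0.09391265226288992 j6 -0.1
```

Request:
jog_arm --pt "0 0.6 -1.1 0 0 0 -0.6" --pt "0 1.3 -2.2 0 0 0 -1.3" --pt "0 2 -3.3 0 0 0 -2" --pt "0 2.6 -4.4 0 0 0 -2.8" --pt "0 3.3 -5.5 0 0 0 -3.5" --pt "0 3.9 -6.6 0 0 0 -4.2" --pt "0 4.6 -7.7 0 0 0 -4.9" --pt "0 5.2 -8.8 0 0 0 -5.5" --newtons 10

```text
time_s: 0.77
eef_pos: [0.3364, 0.2534, 0.204]
orientation: [-0.634, 0.635, -0.312, 0.311]
wrist_force: [0.7, -0.6, -0.8]
finger_gap: 0.044
```

```bash
python3 -c "
from st import *
go(WL(-45.5,-20,200)); go(WL(-45.5,-20,83))"
```

```text
t 0.7667 pos [0.3364 0.2534 0.204 ] L [-184.4  253.4] shift [ 5.25 -8.77 -0.13] rv [ 0.01 -0.02 -5.62] F [ 0.73 -0.6  -0.76] gap 0.04402491308943748 j6 -0.15
t 0.7667 pos [0.3364 0.2534 0.204 ] L [-184.4  253.4] shift [ 5.25 -8.77 -4.03] rv [ 0.01 -0.02 -5.62] F [ 0.73 -0.6  -0.76] gap 0.04402491308943748 j6 -0.15
```

Request:
jog_arm --pt "0 0.7 -1.1 0 0 0 -0.7" --pt "0 1.3 -2.2 0 0 0 -1.4" --pt "0 2 -3.3 0 0 0 -2.1" --pt "0 2.7 -4.4 0 0 0 -2.8" --pt "0 3.4 -5.5 0 0 0 -3.6" --pt "0 4.1 -6.6 0 0 0 -4.4" --pt "0 4.7 -7.7 0 0 0 -5.0" --pt "0 5.25 -8.8 0 0 0 -5.6"

```text
time_s: 1.43
eef_pos: [0.4944, -0.0126, 0.2034]
orientation: [-0.516, 0.517, -0.484, 0.482]
wrist_force: [0.5, -0.4, 0.3]
finger_gap: 0.0008
```

```bash
python3 -c "
from st import *
go(WL(-45.5,-20,83))"
```

```text
t 1.4333 pos [ 0.4944 -0.0126  0.2034] L [-45.1 -22.8] shift [-0.02  0.09 -4.01] rv [-0.   -0.03  0.01] F [ 0.5  -0.36  0.26] gap 0.0008238247812123996 j6 -0.21
```

Request:
jog_arm --pt "0 0 0 -1 0 0 0" --pt "0 0 0 -2 0 0 0" --pt "0 0 0 -3 0 0 0" --pt "0 0 0 -3.8 0 0 0" --pt "0 0 0 -4 0 0 0" --pt "0 0 0 -4 0 0 0"

```text
time_s: 1.93
eef_pos: [0.4923, -0.0123, 0.0807]
orientation: [-0.515, 0.519, -0.485, 0.48]
wrist_force: [-0.3, -0.0, 0.7]
finger_gap: 0.0006
```

```bash
python3 -c "
from st import *
snap('scene','s1');snap('top','t1');crop('s1',195,140,170,120,4.7,'s1c')
go(WL(-45.5,0,83));d=WL(0,1,0)-WL(0,0,0);print(d)"
```

```text
t 2.0333 pos [ 0.4951 -0.0125  0.0845] L [-44.4 -22.8] shift [-0.09  0.76 -0.05] rv [ 0.   -0.02  0.01] F [ 0.2   0.74 -0.01] gap 0.0006076934387408546 j6 -0.21
[-6.88983878e-05  9.97623683e-04  0.00000000e+00]
```

View pics/s1c.png

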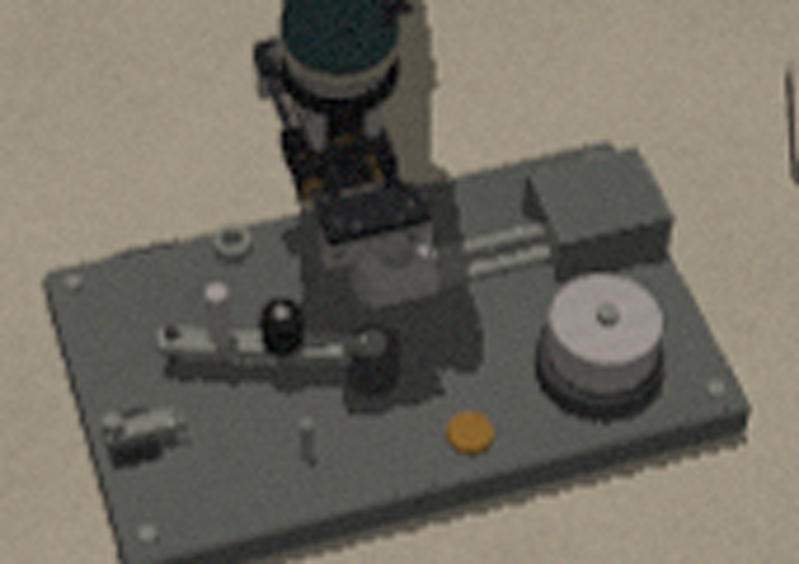

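Request:
jog_arm --pt "0 -0.03 0.15 -0.03 0 0 0" --pt "0 -0.04 0.3 -0.03 0 0 0" --pt "0 -0.05 0.45 -0.03 0 0 0" --pt "0 -0.06 0.55 -0.03 0 0 0" --pt "0 -0.07 0.65 -0.03 0 0 0" --pt "0 -0.07 0.75 -0.03 0 0 0" --pt "0 -0.08 0.82 -0.03 0 0 0" --pt "0 -0.08 0.9 -0.03 0 0 0"

```text
time_s: 2.7
eef_pos: [0.493, 0.0137, 0.0843]
orientation: [-0.516, 0.517, -0.482, 0.483]
wrist_force: [-0.3, -3.5, 3.8]
finger_gap: 0.0004
```

```bash
python3 -c "
from st import *
go(WL(-45.5,50,83))"
```

```text
t 2.7 pos [0.493  0.0137 0.0843] L [-44.7   3.5] shift [-0.13  1.54 -0.04] rv [ 0.02 -0.01  0.01] F [-0.31 -3.49  3.82] gap 0.00042447729890463974 j6 -0.15
```

Request:
jog_arm --pt "0 0 0.06 0 0 0 0" --pt "0 -0.01 0.12 0 0 0 0" --pt "0 -0.01 0.18 0 0 0 0" --pt "0 -0.02 0.24 0 0 0 0" --pt "0 -0.02 0.3 0 0 0 0"

```text
time_s: 3.12
eef_pos: [0.4924, 0.0228, 0.0843]
orientation: [-0.516, 0.517, -0.482, 0.483]
wrist_force: [-0.1, -4.8, 1.9]
finger_gap: 0.0006
```

Request:
jog_arm --pt "0 0 0.06 0 0 0 0" --pt "0 -0.01 0.12 0 0 0 0" --pt "0 -0.01 0.18 0 0 0 0" --pt "0 -0.02 0.24 0 0 0 0"

```text
time_s: 3.45
eef_pos: [0.4919, 0.0301, 0.0843]
orientation: [-0.516, 0.517, -0.482, 0.483]
wrist_force: [-0.1, -3.3, 1.7]
finger_gap: 0.0004
```

Request:
jog_arm --pt "0 0 0.06 0 0 0 0" --pt "0 -0.01 0.12 0 0 0 0" --pt "0 -0.01 0.18 0 0 0 0"

```text
time_s: 3.7
eef_pos: [0.4915, 0.0358, 0.0843]
orientation: [-0.516, 0.517, -0.482, 0.483]
wrist_force: [-0.7, -4.8, 1.9]
finger_gap: 0.0007
```

Request:
jog_arm --pt "0 0 0.06 0 0 0 0" --pt "0 -0.01 0.12 0 0 0 0" --pt "0 -0.01 0.18 0 0 0 0"

```text
time_s: 3.95
eef_pos: [0.4912, 0.0408, 0.0843]
orientation: [-0.516, 0.518, -0.482, 0.483]
wrist_force: [-1.4, -5.9, 2.5]
finger_gap: 0.0004
```

Request:
jog_arm --pt "0 0 0.05 0 0 0 0" --pt "0 -0.01 0.1 0 0 0 0"

```text
time_s: 4.12
eef_pos: [0.491, 0.0431, 0.0844]
orientation: [-0.515, 0.518, -0.482, 0.484]
wrist_force: [-0.6, -9.4, 1.5]
finger_gap: 0.0002
```

Request:
jog_arm --pt "0 0 0.05 0 0 0 0" --pt "0 -0.01 0.1 0 0 0 0"

```text
time_s: 4.28
eef_pos: [0.491, 0.0432, 0.0845]
orientation: [-0.513, 0.519, -0.48, 0.486]
wrist_force: [0.9, -13.7, 1.2]
finger_gap: 0.0008
```

Request:
jog_arm --pt "0 0 0.1 0 0 0 0" --pt "0 0 0.16 0 0 0 0" --pt "0 0 0.16 0 0 0 0"

```text
time_s: 4.53
eef_pos: [0.491, 0.0432, 0.0845]
orientation: [-0.51, 0.522, -0.478, 0.489]
wrist_force: [-0.7, -16.1, 2.4]
finger_gap: 0.0008
```

```bash
python3 -c "
from st import *
go(WL(-45.5,-20,83))"
```

```text
t 4.5333 pos [0.491  0.0432 0.0845] L [-44.7  33.1] shift [ 0.09 -1.77 -0.05] rv [ 0.21 -0.    0.03] F [ -0.71 -16.09   2.43] gap 0.0007944891925729238 j6 -0.07
```

Request:
jog_arm --pt "0 0 -0.3 0 0.2 0 0" --pt "0 0.03 -0.7 0 0.2 0 0" --pt "0 0.05 -1.0 0 0.2 0 0" --pt "0 0.05 -1.0 1 0.2 0 0" --pt "0 0.05 -1.0 2 0.2 0 0" --pt "0 0.05 -1.0 3 0.2 0 0" --pt "40 0.05 -1.0 3.5 0.2 0 0" --pt "40 0.05 -1.0 3.5 0.2 0 0"

```text
time_s: 5.2
eef_pos: [0.4949, 0.0136, 0.1941]
orientation: [0.518, -0.514, 0.481, -0.486]
wrist_force: [0.0, 0.7, -0.3]
finger_gap: 0.0105
```

```bash
python3 -c "
from st import *
snap('top','t2');snap('scene','s2');crop('s2',195,140,170,120,4.7,'s2c');crop('t2',165,145,145,100,5.5,'t2c')
go(WL(-7.5,-118.3,190))
go(WL(-7.5,-118.3,90))"
```

```text
t 5.3 pos [0.4925 0.0136 0.1892] L [-45.2   3.5] shift [ 1.53 -3.96  0.03] rv [0.   0.   0.03] F [0.21 0.62 0.34] gap 0.018562953018840478 j6 -0.15
t 5.3 pos [0.4925 0.0136 0.1892] L [-45.2   3.5] shift [ 1.53 -3.96 -3.31] rv [0.   0.   0.03] F [0.21 0.62 0.34] gap 0.018562953018840478 j6 -0.15
```

View pics/s2c.png

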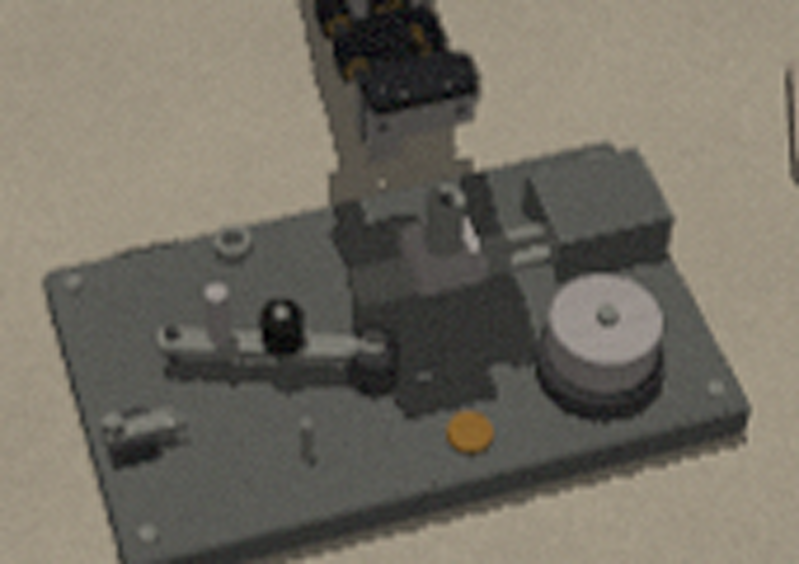

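Request:
jog_arm --pt "44 0.3 -0.8 0 0 0 0" --pt "44 0.6 -1.6 0 0 0 0" --pt "44 0.9 -2.4 0 0 0 0" --pt "44 1.25 -3.2 0 0 0 0" --pt "44 1.53 -3.95 0 0 0 0" --pt "44 1.53 -3.95 0 0 0 0" --pt "44 1.53 -3.95 0 0 0 0"

```text
time_s: 5.88
eef_pos: [0.5374, -0.1051, 0.186]
orientation: [-0.515, 0.517, -0.485, 0.482]
wrist_force: [-0.5, 0.2, -1.0]
finger_gap: 0.0442
```

```bash
python3 -c "
from st import *
s=snap('scene','s3')
us=S(449,195-0);us=(us[0],us[1]-20)
a=ray(load('s2'),us,.118);print('idler L',toL(p,a)*1e3)
crop('s3',195,140,170,120,4.7,'s3c')
go(WL(-7.5,-118.3,90))"
```

```text
idler L [-49.95815487  59.93679924]
t 5.9333 pos [ 0.5374 -0.1043  0.1867] L [  -8.6 -117.3] shift [ 0.04 -0.03 -3.22] rv [-0.02 -0.04  0.03] F [-0.   -0.38  0.48] gap 0.0441928109356411 j6 -0.36
```

View pics/s3c.png

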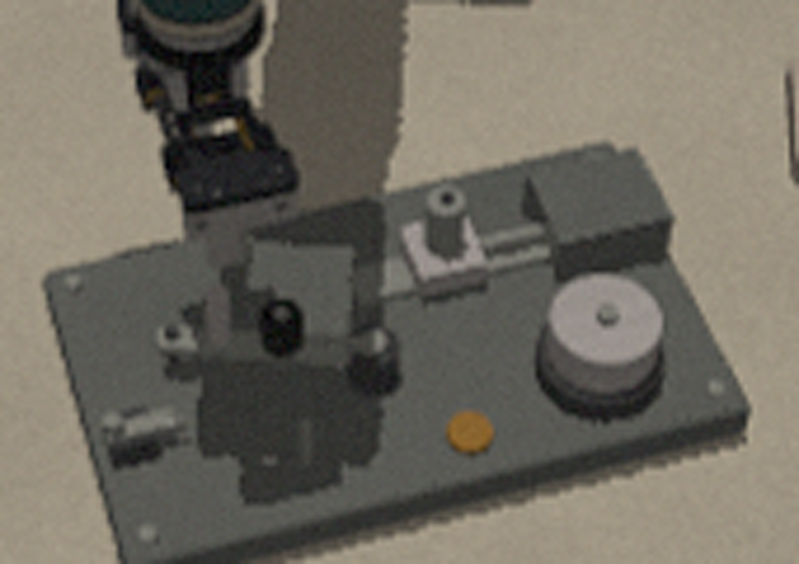

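Request:
jog_arm --pt "44 0.03 -0.03 -0.8 0 0 0" --pt "44 0.03 -0.03 -1.6 0 0 0" --pt "44 0.03 -0.03 -2.4 0 0 0" --pt "44 0.03 -0.03 -3.0 0 0 0" --pt "44 0.03 -0.03 -3.1 0 0 0" --pt "44 0.03 -0.03 -3.1 0 0 0"

```text
time_s: 6.43
eef_pos: [0.5366, -0.1035, 0.0917]
orientation: [-0.515, 0.518, -0.486, 0.48]
wrist_force: [0.5, 0.9, 1.1]
finger_gap: 0.0439
```

```bash
python3 -c "
from st import *
s=snap('scene','s4');snap('top','t4')
crop('s4',195,140,170,120,4.7,'s4c')
go(WL(-7.5,-118.3,90))"
```

```text
t 6.5333 pos [ 0.5387 -0.1045  0.0947] L [  -7.2 -117.6] shift [-0.01 -0.02 -0.16] rv [-0.02 -0.03  0.02] F [0.58 0.05 0.26] gap 0.04442504923310504 j6 -0.36
```

View pics/s4c.png

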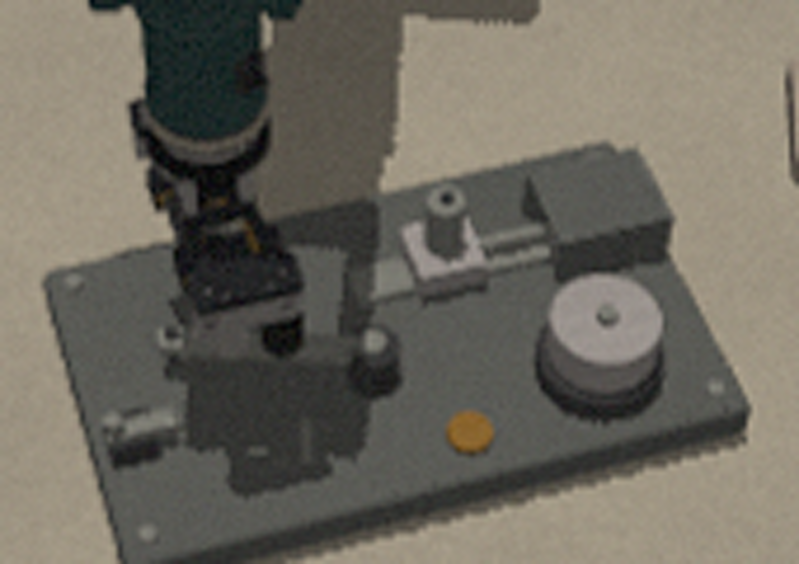

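Request:
jog_arm --pt "12 0 0 -0.1 0 0 0" --pt "12 0 0 -0.1 0 0 0" --pt "12 0 0 -0.1 0 0 0" --pt "12 0 0 -0.1 0 0 0" --pt "12 0 0 -0.1 0 0 0" --newtons 20

```text
time_s: 6.95
eef_pos: [0.538, -0.105, 0.0924]
orientation: [-0.516, 0.517, -0.484, 0.482]
wrist_force: [-3.2, -0.3, 4.5]
finger_gap: 0.0156
```

```bash
cat > arc.py <<'E'
from st import *
def arc():
    o,R=st();l=toL(p,o['eef_pos'])*1e3
    d=l-[30,-20];r=np.hypot(*d);s=np.arctan2(d[0],-d[1])+.35
    f=o['wrist_force'];tang=W([0,0,p[2]],[[np.cos(s-.35),np.sin(s-.35),0]])[0]
    print('t',o['time_s'].__round__(2),'L',l.round(1),'z',o['eef_pos'][2].round(4),'r',r.round(1),'swing',s.round(3),'pin x',(30+138*np.sin(s-.35)).round(1),'Ftan',(f@tang).round(1),f.round(1),'gap',o['finger_gap'].round(4))
    return s,o['eef_pos']
E
python3 -c "
from arc import *
s,e=arc()
c=WL(30,-20,0)[:2]
for q in np.arange(.05,.66,.05):
    d=Ro.from_euler('z',q).as_matrix()[:2,:2]@(e[:2]-c)+c-e[:2]
    print(round(q,2),(d/.03).round(2),(q/np.radians(6)).round(2))
"
```

```text
Traceback (most recent call last):
  File "arc.py", line 6, in arc
    print('t',o['time_s'].__round__(2),'L',l.round(1),'z',o['eef_pos'][2].round(4),'r',r.round(1),'swing',s.round(3),'pin x',(30+138*np.sin(s-.35)).round(1),'Ftan',(f@tang).round(1),f.round(1),'gap',o['finger_gap'].round(4))
                                                                                                                                                                                                       ^^^^^^^^^^^^^^^^^^^^^
AttributeError: 'float' object has no attribute 'round'
```

```bash
sed -i "s/,o\['finger_gap'\].round(4)/,round(o['finger_gap'],4)/" arc.py
python3 -c "
from arc import *
s,e=arc()
c=WL(30,-20,0)[:2]
for q in np.arange(.05,.66,.05):
    d=Ro.from_euler('z',q).as_matrix()[:2,:2]@(e[:2]-c)+c-e[:2]
    print(round(q,2),(d/.03).round(2),(q/np.radians(6)).round(2))
"
```

```text
t 6.95 L [  -8. -118.] z 0.0924 r 105.1 swing -0.02 pin x -19.9 Ftan -3.0 [-3.2 -0.3  4.5] gap 0.0156
0.05 [ 0.17 -0.05] 0.48
0.1 [ 0.34 -0.09] 0.95
0.15 [ 0.51 -0.12] 1.43
0.2 [ 0.69 -0.14] 1.91
0.25 [ 0.86 -0.15] 2.39
0.3 [ 1.04 -0.16] 2.86
0.35 [ 1.21 -0.15] 3.34
0.4 [ 1.38 -0.14] 3.82
0.45 [ 1.56 -0.12] 4.3
0.5 [ 1.73 -0.09] 4.77
0.55 [ 1.9  -0.05] 5.25
0.6 [ 2.07 -0.  ] 5.73
0.65 [2.24 0.05] 6.21
```

Request:
jog_arm --pt "12 0.1 -0.03 0 0 0 0.3" --pt "12 0.25 -0.07 0 0 0 0.7" --pt "12 0.4 -0.1 0 0 0 1.1" --pt "12 0.55 -0.12 0 0 0 1.5" --pt "12 0.69 -0.14 0 0 0 1.9" --pt "12 0.86 -0.15 0 0 0 2.4" --pt "12 1.0 -0.16 0 0 0 2.8" --pt "12 1.04 -0.16 0 0 0 2.9" --newtons 25

```text
time_s: 7.62
eef_pos: [0.5681, -0.109, 0.0924]
orientation: [-0.583, 0.585, -0.402, 0.397]
wrist_force: [-5.1, 2.0, 3.2]
finger_gap: 0.015
```

```bash
cat > nx.py <<'E'
from arc import *
s,e=arc()
c=WL(30,-20,0)[:2]
for q in (.02,.04,.06,.08,.1,.15,.2):
    d=Ro.from_euler('z',q).as_matrix()[:2,:2]@(e[:2]-c)+c-e[:2]
    print(round(q,2),(d/.03).round(2),(q/np.radians(6)).round(2))
E
python3 nx.py
```

```text
t 7.62 L [  21.7 -124.1] z 0.0924 r 104.4 swing 0.271 pin x 19.1 Ftan -5.2 [-5.1  2.   3.2] gap 0.015
0.02 [ 0.07 -0.  ] 0.19
0.04 [0.14 0.  ] 0.38
0.06 [0.21 0.  ] 0.57
0.08 [0.28 0.01] 0.76
0.1 [0.35 0.01] 0.95
0.15 [0.52 0.03] 1.43
0.2 [0.69 0.06] 1.91
```

Request:
jog_arm --pt "12 0.08 0 0 0 0 0.2" --pt "12 0.16 0 0 0 0 0.4" --pt "12 0.24 0 0 0 0 0.6"

```text
time_s: 7.87
eef_pos: [0.5738, -0.1087, 0.0924]
orientation: [-0.594, 0.598, -0.384, 0.377]
wrist_force: [-5.7, 0.9, 2.0]
finger_gap: 0.0155
```

Request:
jog_arm --pt "12 0.08 0 0 0 0 0.2" --pt "12 0.16 0 0 0 0 0.4"

```text
time_s: 8.03
eef_pos: [0.5752, -0.1085, 0.0923]
orientation: [-0.601, 0.607, -0.374, 0.362]
wrist_force: [-12.0, 1.0, 5.7]
finger_gap: 0.0157
```

Request:
jog_arm --pt "12 0.08 0 0 0 0 0.2" --pt "12 0.16 0.01 0 0 0 0.4"

```text
time_s: 8.2
eef_pos: [0.576, -0.108, 0.0923]
orientation: [-0.607, 0.616, -0.365, 0.346]
wrist_force: [-13.3, -0.1, 6.0]
finger_gap: 0.0157
```

```bash
python3 nx.py
```

```text
t 8.2 L [  29.7 -123.7] z 0.0923 r 103.7 swing 0.347 pin x 29.6 Ftan -13.3 [-13.3  -0.1   6. ] gap 0.0157
0.02 [0.07 0.01] 0.19
0.04 [0.14 0.01] 0.38
0.06 [0.21 0.02] 0.57
0.08 [0.27 0.03] 0.76
0.1 [0.34 0.04] 0.95
0.15 [0.51 0.07] 1.43
0.2 [0.68 0.11] 1.91
```

```bash
cat >> nx.py <<'E'
o,R=st();y=R[:,1];print('untilt',(np.cross(y,[0,0,-1])/np.radians(6)).round(2))
E
python3 nx.py|tail -1
```

```text
untilt [-0.02 -0.28 -0.  ]
```

Request:
jog_arm --pt "12 0.1 0.01 0 0 -0.3 0.2" --pt "12 0.2 0.02 0 0 -0.3 0.5"

```text
time_s: 8.37
eef_pos: [0.5773, -0.1078, 0.0923]
orientation: [-0.62, 0.621, -0.342, 0.337]
wrist_force: [-14.2, -0.5, 8.3]
finger_gap: 0.0153
```

Request:
jog_arm --pt "12 0.1 0.01 0 0 -0.1 0.2" --pt "12 0.2 0.02 0 0 -0.1 0.5"

```text
time_s: 8.53
eef_pos: [0.5777, -0.1075, 0.0923]
orientation: [-0.628, 0.63, -0.326, 0.32]
wrist_force: [-20.1, -0.3, 10.7]
finger_gap: 0.0158
```

```bash
python3 nx.py
```

```text
t 8.53 L [  31.4 -123.2] z 0.0923 r 103.2 swing 0.364 pin x 31.9 Ftan -20.0 [-20.1  -0.3  10.7] gap 0.0158
0.02 [0.07 0.01] 0.19
0.04 [0.14 0.01] 0.38
0.06 [0.21 0.02] 0.57
0.08 [0.27 0.03] 0.76
0.1 [0.34 0.05] 0.95
0.15 [0.51 0.08] 1.43
0.2 [0.68 0.12] 1.91
untilt [-0.02 -0.09 -0.  ]
```

```bash
python3 -c "
from st import *
snap('scene','s5');snap('top','t5')
crop('s5',195,140,170,120,4.7,'s5c');crop('t5',165,145,145,100,5.5,'t5c')
o=bot.get_obs();print(o['wrist_force'],o['eef_pos'],o['ft_torque'],o['joint_vel'])"
```

```text
[-15.42682881   0.1562278    8.94029154] [ 0.57758408 -0.10743084  0.09229986] [-0.01328691  2.56303738 -0.19314699] [-0.00164169 -0.00464885  0.00490744  0.00242349 -0.00508992  0.01873447]
```

View pics/s5c.png

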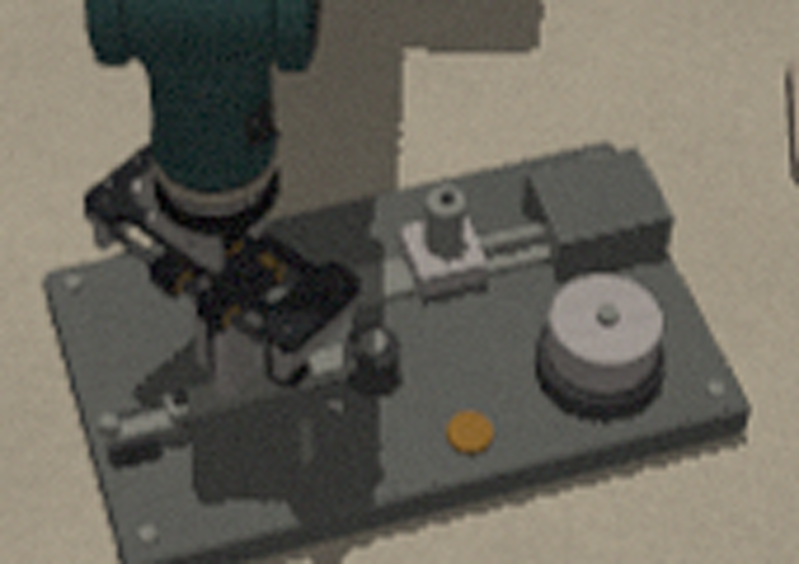

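View pics/t5c.png

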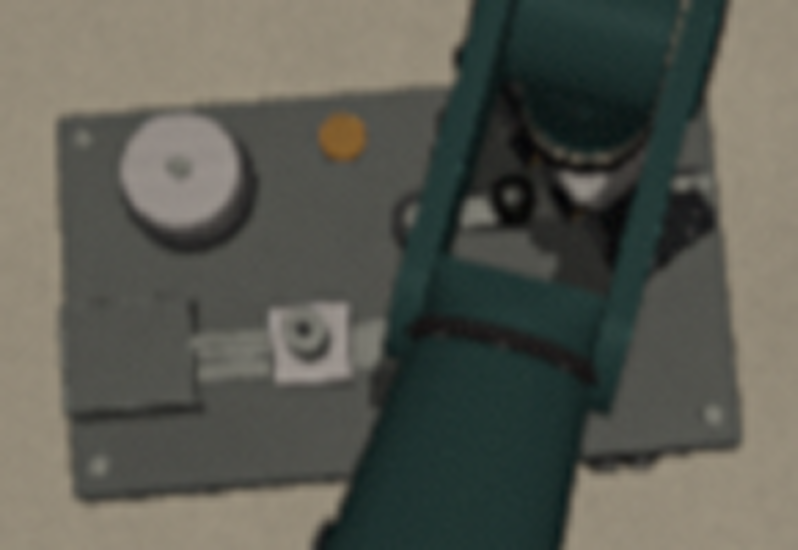

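Request:
jog_arm --pt "12 0.1 -0.02 0 0 -0.1 -0.8" --pt "12 0.13 -0.03 0 0 -0.1 -1.6" --pt "12 0.13 -0.03 0 0 -0.1 -2.4" --pt "12 0.13 -0.03 0 0 -0.1 -3.0" --pt "12 0.13 -0.03 0 0 -0.1 -3.0"

```text
time_s: 9.05
eef_pos: [0.5775, -0.1094, 0.0923]
orientation: [-0.569, 0.571, -0.421, 0.416]
wrist_force: [-11.3, -1.1, 5.7]
finger_gap: 0.0157
```

```bash
echo "print('yawL',np.arctan2(R[1,2],R[0,2])-p[2])">>nx.py; python3 nx.py
```

```text
t 9.05 L [  31.1 -125.1] z 0.0923 r 105.1 swing 0.36 pin x 31.4 Ftan -11.3 [-11.3  -1.1   5.7] gap 0.0157
0.02 [0.07 0.01] 0.19
0.04 [0.14 0.01] 0.38
0.06 [0.21 0.02] 0.57
0.08 [0.28 0.03] 0.76
0.1 [0.35 0.05] 0.95
0.15 [0.52 0.08] 1.43
0.2 [0.69 0.12] 1.91
untilt [-0.02 -0.08 -0.  ]
yawL 0.2347447438390861
```

Request:
jog_arm --pt "12 0.1 0.01 0 0 -0.1 0" --pt "12 0.2 0.02 0 0 -0.1 0" --pt "12 0.28 0.03 0 0 -0.1 0" --pt "12 0.28 0.03 0 0 -0.1 0"

```text
time_s: 9.38
eef_pos: [0.579, -0.1094, 0.0923]
orientation: [-0.567, 0.572, -0.423, 0.415]
wrist_force: [-19.8, -1.3, 10.3]
finger_gap: 0.016
```

```bash
python3 nx.py
```

```text
t 9.38 L [  32.6 -125.2] z 0.0923 r 105.2 swing 0.375 pin x 33.4 Ftan -19.8 [-19.8  -1.3  10.3] gap 0.016
0.02 [0.07 0.01] 0.19
0.04 [0.14 0.02] 0.38
0.06 [0.21 0.03] 0.57
0.08 [0.28 0.04] 0.76
0.1 [0.35 0.05] 0.95
0.15 [0.52 0.09] 1.43
0.2 [0.69 0.13] 1.91
untilt [-0.01 -0.13 -0.  ]
yawL 0.233645492634318
```

```bash
python3 -c "
from st import *
snap('scene','s6')
crop('s6',205,195,75,55,10,'s6c')"; python3 nx.py | head -1
```

```text
t 9.43 L [  32.6 -125.2] z 0.0923 r 105.2 swing 0.375 pin x 33.4 Ftan -18.5 [-18.5  -0.7   9.7] gap 0.0153
```

View pics/s6c.png

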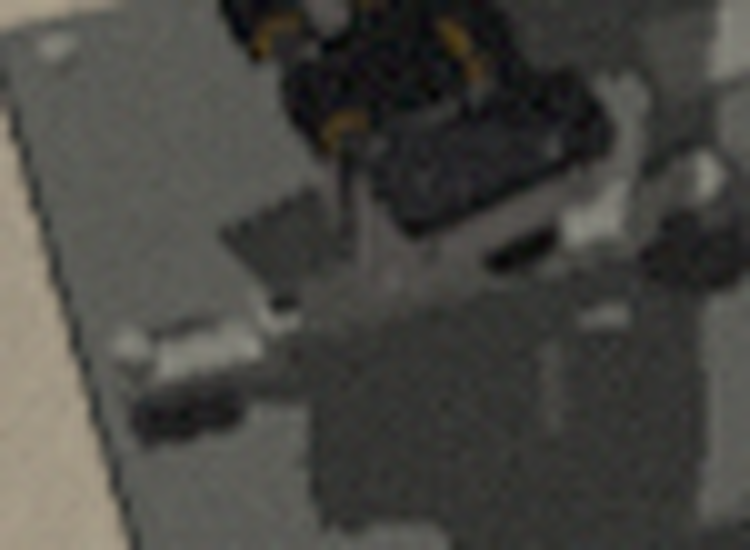

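Request:
jog_arm --pt "12 0.2 0.03 0.06 0 -0.1 0" --pt "12 0.3 0.04 0.1 0 -0.1 0" --pt "12 0.36 0.05 0.1 0 -0.1 0" --pt "12 0.36 0.05 0.1 0 -0.1 0"

```text
time_s: 9.77
eef_pos: [0.579, -0.1093, 0.0922]
orientation: [-0.563, 0.575, -0.428, 0.411]
wrist_force: [-24.5, -3.8, 5.7]
finger_gap: 0.0157
```

```bash
python3 nx.py
```

```text
t 9.77 L [  32.6 -125.1] z 0.0922 r 105.2 swing 0.375 pin x 33.4 Ftan -24.8 [-24.5  -3.8   5.7] gap 0.0157
0.02 [0.07 0.01] 0.19
0.04 [0.14 0.02] 0.38
0.06 [0.21 0.03] 0.57
0.08 [0.28 0.04] 0.76
0.1 [0.35 0.05] 0.95
0.15 [0.52 0.09] 1.43
0.2 [0.69 0.13] 1.91
untilt [ 0.   -0.28  0.  ]
yawL 0.23162729231645868
```

```bash
cat >> nx.py <<'E'
f=o['wrist_force'];m=o['ft_torque'];print('F',f.round(1),'M',m.round(2),'lever y/x',(m[1]/f[0]).round(3),'tau',o['tau'].round(1))
E
python3 nx.py|tail -1; python3 -c "
from st import *
snap('top','t6');crop('t6',230,150,75,60,10,'t6c')"
```

```text
F [-24.5  -3.8   5.7] M [-0.6   3.86  0.05] lever y/x -0.157 tau [  4.9 -36.5 -36.9   3.1  -6.8   0. ]
```

View pics/t6c.png

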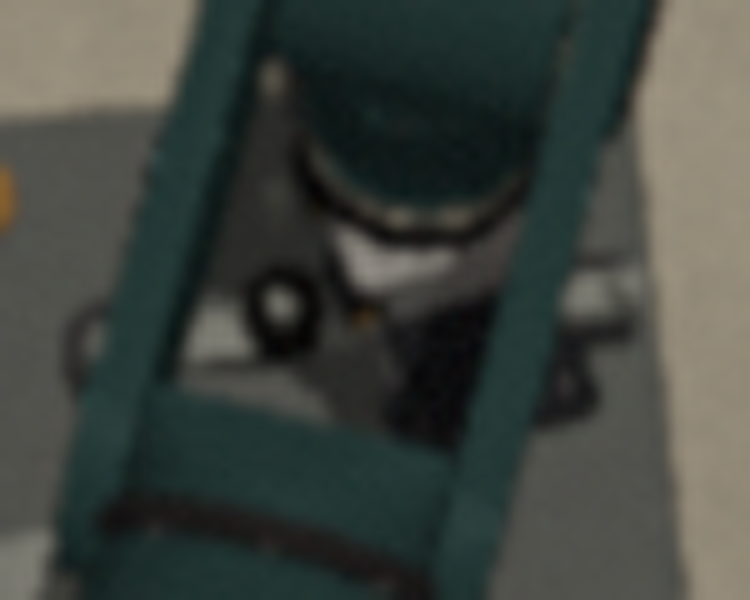

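```bash
python3 -c "
from st import *
b=ray(load('t6'),(230+283.5/10-.5,150+308.5/10-.5),.109);l=toL(p,b)*1e3;print(l,.35+np.arctan2(l[0]-30,-l[1]-20),np.hypot(l[0]-30,l[1]+20))
b=ray(load('t0'),T(512,236),.109);l=toL(p,b)*1e3;print(l,.35+np.arctan2(l[0]-30,-l[1]-20),np.hypot(l[0]-30,l[1]+20))
"
```

```text
[ 29.60411904 -81.18144221] 0.3435294850747961 61.182722994116304Traceback (most recent call last):
  File "<string>", line 4, in <module>
    b=ray(load('t0'),T(512,236),.109);l=toL(p,b)*1e3;print(l,.35+np.arctan2(l[0]-30,-l[1]-20),np.hypot(l[0]-30,l[1]+20))
          ~~~~^^^^^^
  File "h.py", line 6, in load
    def load(f): return pickle.load(open(f'pics/{f}.pkl','rb'))
                                    ~~~~^^^^^^^^^^^^^^^^^^^^^^
FileNotFoundError: [Errno 2] No such file or directory: 'pics/t0.pkl'
```

Request:
jog_arm --pt "12 -0.1 0 0.03 0 -0.3 0" --pt "12 -0.2 0 0.05 0 -0.3 0" --pt "12 -0.3 0 0.05 0 -0.3 0" --pt "12 -0.3 0 0.05 0 -0.3 0"

```text
time_s: 10.15
eef_pos: [0.5672, -0.1096, 0.0924]
orientation: [-0.568, 0.57, -0.421, 0.419]
wrist_force: [-5.2, 0.3, -2.1]
finger_gap: 0.0156
```

```bash
python3 nx.py
```

```text
t 10.15 L [  20.8 -124.7] z 0.0924 r 105.1 swing 0.262 pin x 17.9 Ftan -5.2 [-5.2  0.3 -2.1] gap 0.0156
0.02 [ 0.07 -0.  ] 0.19
0.04 [0.14 0.  ] 0.38
0.06 [0.21 0.  ] 0.57
0.08 [0.28 0.01] 0.76
0.1 [0.35 0.01] 0.95
0.15 [0.52 0.03] 1.43
0.2 [0.7  0.06] 1.91
untilt [-0.   -0.04 -0.  ]
yawL 0.2301614140438944
F [-5.2  0.3 -2.1] M [-0.21  0.89 -0.11] lever y/x -0.171 tau [  1.3 -39.  -32.    0.8  -1.4  -0.1]
```

```bash
python3 -c "
from st import *
snap('scene','s7');crop('s7',205,195,75,55,10,'s7c')
snap('top','t7');crop('t7',230,150,75,60,10,'t7c')"
```

```text
(no output)
```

View pics/s7c.png

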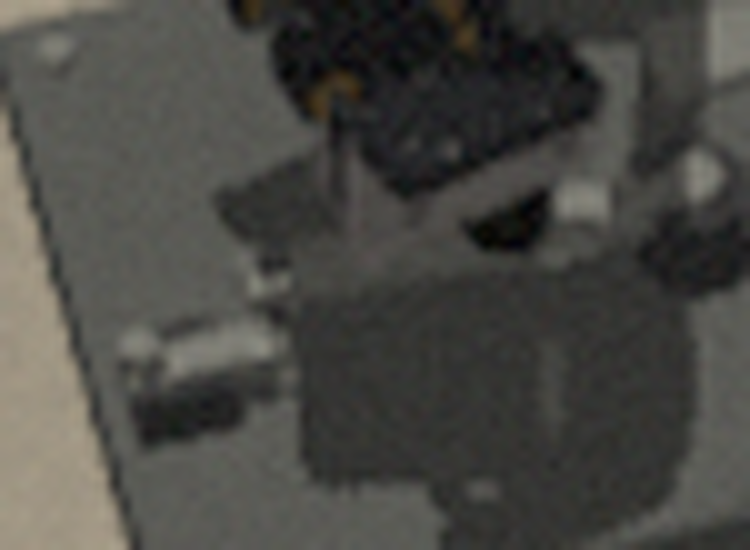

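View pics/t7c.png

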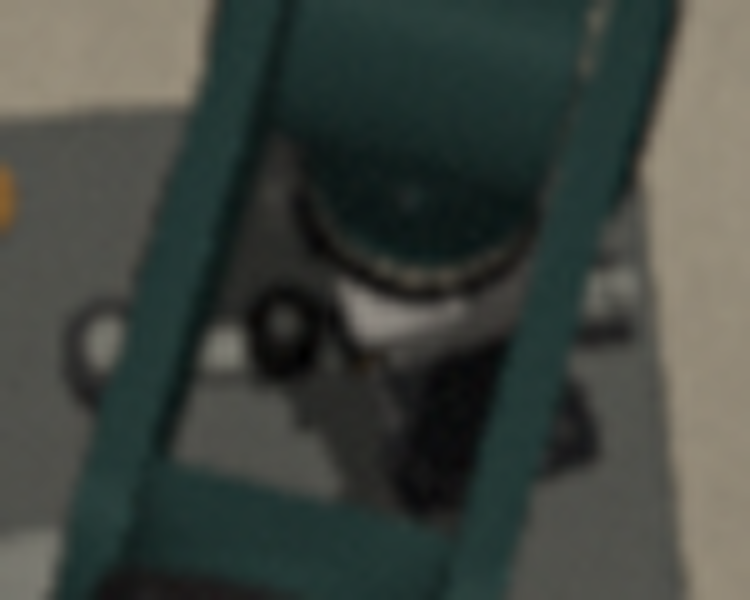

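```bash
python3 -c "
import cv2,numpy as np
r=[cv2.resize(cv2.convertScaleAbs(cv2.imread(f'pics/{f}.png')[218:245,208:242],alpha=1.6),None,fx=16,fy=16,interpolation=cv2.INTER_CUBIC)[:, :390] for f in('s0','s7','s6') if 1] if 0 else [cv2.resize(cv2.convertScaleAbs(cv2.imread(f'pics/{f}.png')[218:245,212:240],alpha=1.7),None,fx=9.4,fy=18,interpolation=cv2.INTER_CUBIC) for f in('scene0','s7','s6')]
cv2.imwrite('pics/cmp.png',np.hstack(r))"
```

```text
(no output)
```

View pics/cmp.png

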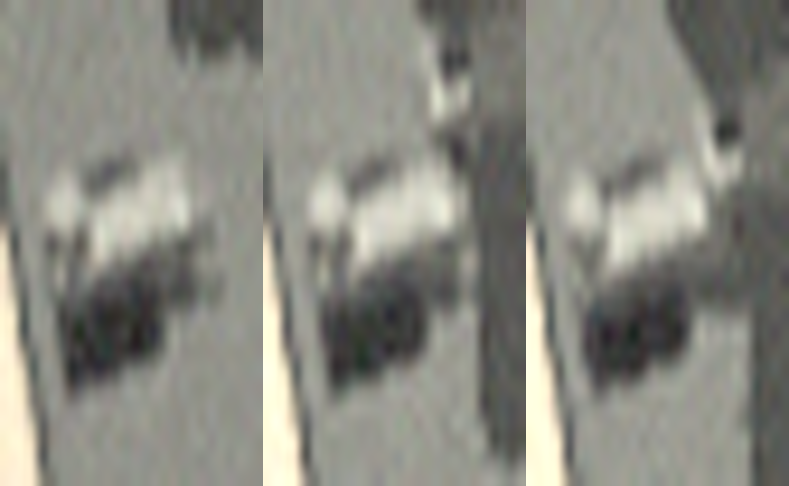

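```bash
python3 -c "
from st import *
print(ray(load('scene0'),(247,330),0),ray(load('top0'),(282,112),0))
for f in('s6','s7'):
  pass
"
```

```text
[ 0.89379041 -0.16241459  0.        ] [ 8.70639039e-01 -1.64472328e-01 -2.22044605e-16]
```

View pics/s7.png

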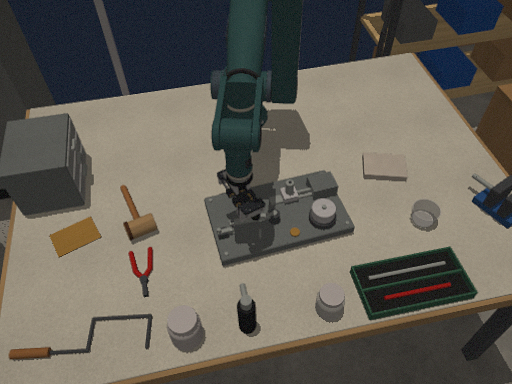

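Request:
jog_arm --pt "12 0.35 0.01 0.0 0 0 0" --pt "12 0.7 0.06 0.05 0 -0.1 0" --pt "12 0.7 0.06 0.05 0 -0.1 0"

```text
time_s: 10.5
eef_pos: [0.5796, -0.1097, 0.0921]
orientation: [-0.564, 0.573, -0.424, 0.416]
wrist_force: [-23.4, -5.2, 7.2]
finger_gap: 0.0158
```

```bash
python3 nx.py
```

```text
t 10.5 L [  33.1 -125.6] z 0.0921 r 105.6 swing 0.38 pin x 34.1 Ftan -23.8 [-23.4  -5.2   7.2] gap 0.0158
0.02 [0.07 0.01] 0.19
0.04 [0.14 0.02] 0.38
0.06 [0.21 0.03] 0.57
0.08 [0.28 0.04] 0.76
0.1 [0.35 0.05] 0.95
0.15 [0.52 0.09] 1.43
0.2 [0.69 0.14] 1.91
untilt [ 0.02 -0.16  0.  ]
yawL 0.22913355041546252
F [-23.4  -5.2   7.2] M [-0.77  3.84  0.03] lever y/x -0.164 tau [  5.3 -34.6 -35.5   3.4  -6.6   0. ]
```

Request:
jog_arm --pt "22 0.25 0.02 0.0 0 -0.1 0" --pt "22 0.3 0.02 0 0 -0.1 0" --pt "22 0.35 0.02 0 0 -0.1 0" --pt "22 0.35 0.02 0 0 -0.1 0"

```text
time_s: 10.83
eef_pos: [0.5824, -0.1094, 0.0916]
orientation: [-0.563, 0.574, -0.427, 0.414]
wrist_force: [-21.1, -0.4, 9.9]
finger_gap: 0.0221
```

```bash
python3 nx.py
```

```text
t 10.83 L [  36.  -125.4] z 0.0916 r 105.6 swing 0.407 pin x 37.8 Ftan -21.0 [-21.1  -0.4   9.9] gap 0.0221
0.02 [0.07 0.01] 0.19
0.04 [0.14 0.02] 0.38
0.06 [0.21 0.03] 0.57
0.08 [0.28 0.05] 0.76
0.1 [0.35 0.06] 0.95
0.15 [0.52 0.11] 1.43
0.2 [0.69 0.16] 1.91
untilt [ 0.02 -0.24  0.  ]
yawL 0.22821649971325575
F [-21.1  -0.4   9.9] M [-0.15  3.58 -0.01] lever y/x -0.17 tau [  2.5 -34.6 -33.9   2.   -6.3  -0. ]
```

```bash
python3 -c "
from st import *
snap('scene','s8')
im=cv2.convertScaleAbs(cv2.imread('pics/s8.png')[205:250,205:265],alpha=1.8)
cv2.imwrite('pics/s8c.png',cv2.resize(im,None,fx=13,fy=13,interpolation=cv2.INTER_CUBIC))
snap('top','t8')
im=cv2.convertScaleAbs(cv2.imread('pics/t8.png')[160:205,250:310],alpha=1.8)
cv2.imwrite('pics/t8c.png',cv2.resize(im,None,fx=13,fy=13,interpolation=cv2.INTER_CUBIC))
"; python3 nx.py|head -1
```

```text
t 10.93 L [  36.  -125.4] z 0.0916 r 105.6 swing 0.407 pin x 37.8 Ftan -20.9 [-20.9  -1.3   9.7] gap 0.022
```

View pics/s8c.png

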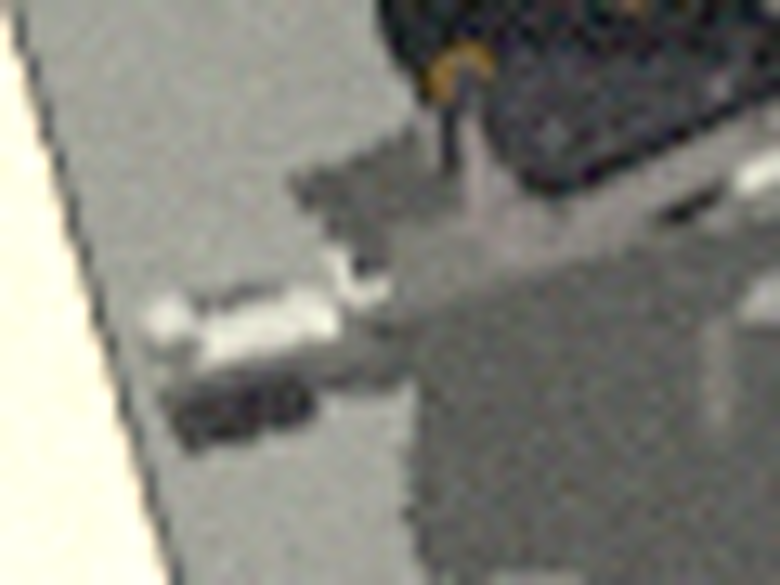

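View pics/t8c.png

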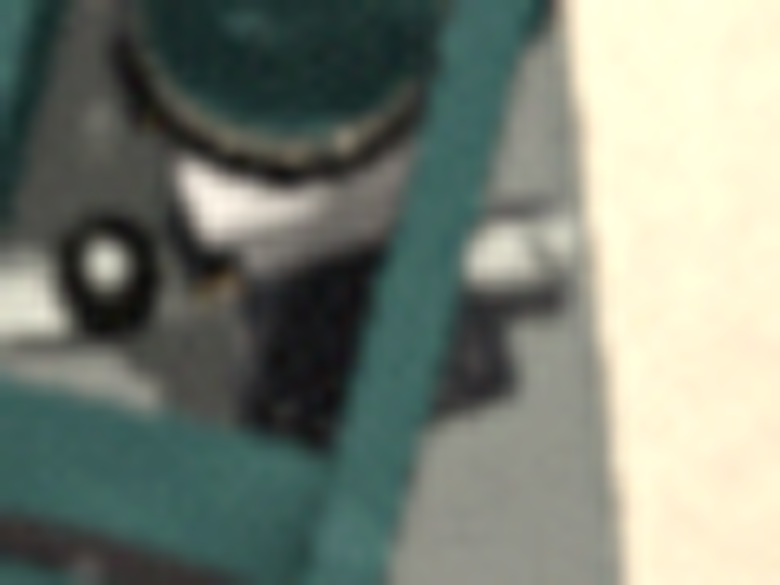

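Request:
jog_arm --pt "22 0.4 0.03 0.1 0 -0.25 0" --pt "22 0.5 0.04 0.1 0 -0.25 0" --pt "22 0.5 0.04 0.1 0 -0.25 0"

```text
time_s: 11.18
eef_pos: [0.5828, -0.1093, 0.0915]
orientation: [-0.56, 0.576, -0.43, 0.412]
wrist_force: [-35.4, -2.3, 11.1]
finger_gap: 0.0226
```

```bash
python3 nx.py
```

```text
t 11.18 L [  36.4 -125.4] z 0.0915 r 105.6 swing 0.41 pin x 38.3 Ftan -35.4 [-35.4  -2.3  11.1] gap 0.0226
0.02 [0.07 0.01] 0.19
0.04 [0.14 0.02] 0.38
0.06 [0.21 0.03] 0.57
0.08 [0.28 0.05] 0.76
0.1 [0.35 0.06] 0.95
0.15 [0.52 0.11] 1.43
0.2 [0.68 0.16] 1.91
untilt [ 0.03 -0.33  0.  ]
yawL 0.226261904032326
F [-35.4  -2.3  11.1] M [-0.59  6.02 -0.05] lever y/x -0.17 tau [  5.6 -34.5 -39.3   4.  -10.4  -0. ]
```

```bash
python3 -c "
from st import *
c=load('s8')
print('pin',toL(p,ray(c,(205+368.5/13-.5,205+262.5/13-.5),.076))*1e3)
im=cv2.convertScaleAbs(cv2.imread('pics/scene0.png')[212:242,208:242],alpha=1.8)
cv2.imwrite('pics/a.png',cv2.resize(im,None,fx=20,fy=20,interpolation=cv2.INTER_CUBIC))
im=cv2.convertScaleAbs(cv2.imread('pics/top0.png')[165:195,272:306],alpha=1.8)
cv2.imwrite('pics/b.png',cv2.resize(im,None,fx=20,fy=20,interpolation=cv2.INTER_CUBIC))
"
```

```text
pin [  33.99312346 -156.57481603]
```

View pics/a.png

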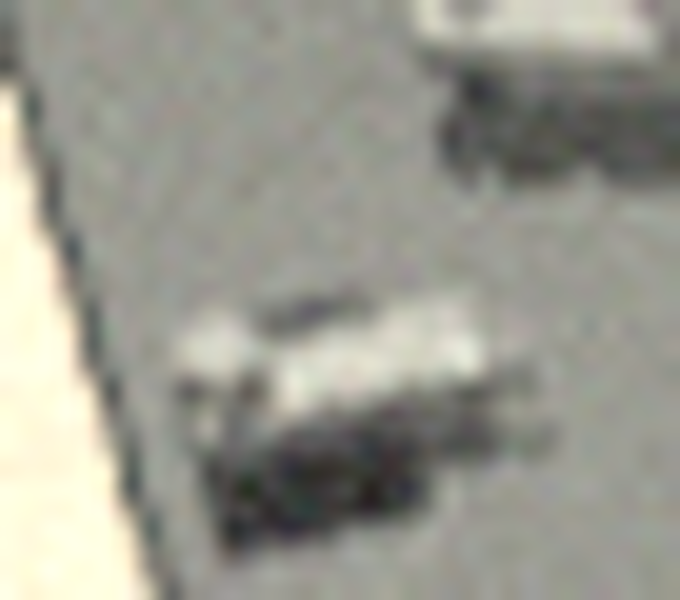

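View pics/b.png

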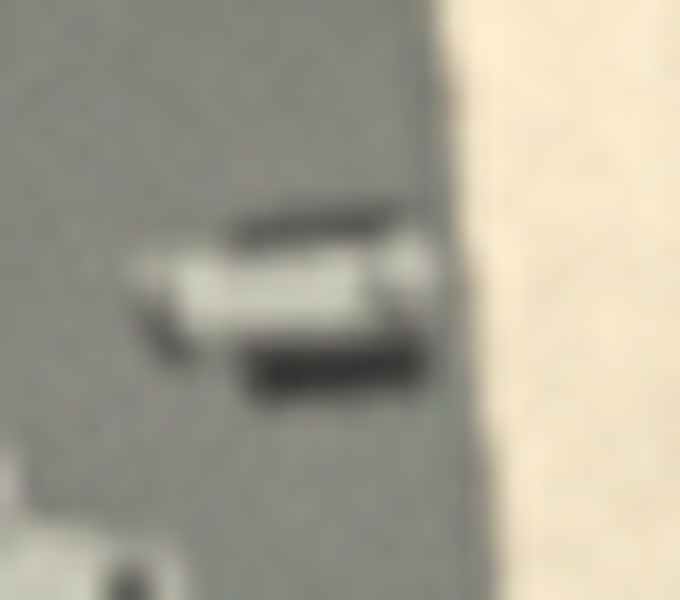

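Request:
jog_arm --pt "22 -0.1 0 0.05 0 -0.3 0" --pt "22 -0.2 0 0.05 0 -0.3 0" --pt "22 -0.25 0 0.05 0 -0.3 0" --pt "22 -0.25 0 0.05 0 -0.3 0"

```text
time_s: 11.52
eef_pos: [0.572, -0.1097, 0.0914]
orientation: [-0.565, 0.571, -0.424, 0.419]
wrist_force: [-6.4, -2.2, -1.7]
finger_gap: 0.0223
```

```bash
python3 nx.py; python3 -c "
from st import *
snap('scene','s9')"
```

```text
t 11.52 L [  25.6 -125. ] z 0.0914 r 105.1 swing 0.308 pin x 24.2 Ftan -6.4 [-6.4 -2.2 -1.7] gap 0.0223
0.02 [0.07 0.  ] 0.19
0.04 [0.14 0.01] 0.38
0.06 [0.21 0.01] 0.57
0.08 [0.28 0.02] 0.76
0.1 [0.35 0.03] 0.95
0.15 [0.52 0.05] 1.43
0.2 [0.69 0.09] 1.91
untilt [ 0.03 -0.1   0.  ]
yawL 0.22535416343353065
F [-6.4 -2.2 -1.7] M [-0.29  1.13 -0.01] lever y/x -0.178 tau [  1.4 -39.4 -32.3   1.   -1.7  -0. ]
```

Request:
jog_arm --pt "22 0.1 0 0 0 0 0" --pt "22 0.18 0 0 0 0 0" --pt "22 0.18 0 0 0 0 0"

```text
time_s: 11.82
eef_pos: [0.5758, -0.1101, 0.091]
orientation: [-0.564, 0.572, -0.425, 0.418]
wrist_force: [-6.8, -0.6, 2.1]
finger_gap: 0.0218
```

```bash
python3 nx.py; python3 -c "
from st import *
snap('scene','s10')"
```

```text
t 11.82 L [  29.3 -125.7] z 0.091 r 105.7 swing 0.343 pin x 29.1 Ftan -6.9 [-6.8 -0.6  2.1] gap 0.0218
0.02 [0.07 0.01] 0.19
0.04 [0.14 0.01] 0.38
0.06 [0.21 0.02] 0.57
0.08 [0.28 0.03] 0.76
0.1 [0.35 0.04] 0.95
0.15 [0.52 0.07] 1.43
0.2 [0.69 0.11] 1.91
untilt [ 0.03 -0.15  0.  ]
yawL 0.22497310487374683
F [-6.8 -0.6  2.1] M [-0.25  1.16  0.02] lever y/x -0.17 tau [  1.3 -37.8 -31.    0.9  -1.9   0. ]
```

Request:
jog_arm --pt "22 0.08 0 0 0 0 0" --pt "22 0.1 0 0 0 0 0" --pt "22 0.1 0 0 0 0 0"

```text
time_s: 12.12
eef_pos: [0.5768, -0.1101, 0.0909]
orientation: [-0.563, 0.573, -0.427, 0.416]
wrist_force: [-6.0, -0.6, 2.0]
finger_gap: 0.0223
```

```bash
python3 nx.py; python3 -c "
from st import *
snap('scene','s11')
r=[cv2.resize(cv2.convertScaleAbs(cv2.imread(f'pics/{f}.png')[218:242,212:240],alpha=1.7),None,fx=14,fy=14,interpolation=cv2.INTER_CUBIC)[:270] for f in('s9','s10','s11','s8')]
cv2.imwrite('pics/cmp2.png',np.vstack([np.hstack(r[:2]),np.hstack(r[2:])]))"
```

```text
t 12.12 L [  30.3 -125.8] z 0.0909 r 105.8 swing 0.353 pin x 30.4 Ftan -6.0 [-6.  -0.6  2. ] gap 0.0223
0.02 [0.07 0.01] 0.19
0.04 [0.14 0.01] 0.38
0.06 [0.21 0.02] 0.57
0.08 [0.28 0.03] 0.76
0.1 [0.35 0.04] 0.95
0.15 [0.52 0.08] 1.43
0.2 [0.69 0.12] 1.91
untilt [ 0.03 -0.19  0.  ]
yawL 0.22469352421382283
F [-6.  -0.6  2. ] M [-0.09  1.18 -0.01] lever y/x -0.197 tau [  0.8 -37.5 -30.7   0.7  -1.9  -0. ]
```

View pics/cmp2.png

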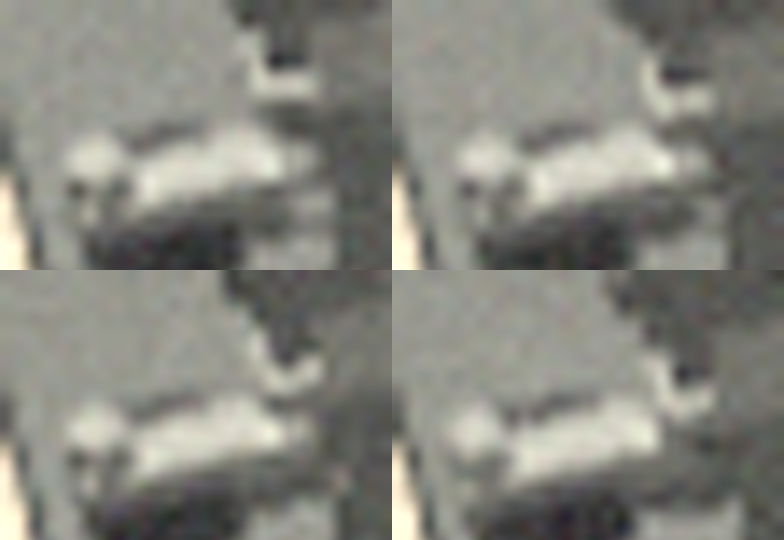

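Request:
jog_arm --pt "22 0.15 0.01 0.03 0 -0.2 0" --pt "22 0.25 0.02 0.15 0 -0.2 0" --pt "22 0.35 0.02 0.3 0 -0.2 0" --pt "22 0.4 0.03 0.4 0 -0.2 0" --pt "22 0.45 0.03 0.5 0 -0.2 0"

```text
time_s: 12.58
eef_pos: [0.5811, -0.1097, 0.099]
orientation: [-0.562, 0.573, -0.428, 0.415]
wrist_force: [-15.6, -3.7, -11.1]
finger_gap: 0.022
```

```bash
python3 nx.py
```

```text
t 12.58 L [  34.7 -125.7] z 0.099 r 105.8 swing 0.394 pin x 36.1 Ftan -15.9 [-15.6  -3.7 -11.1] gap 0.022
0.02 [0.07 0.01] 0.19
0.04 [0.14 0.02] 0.38
0.06 [0.21 0.03] 0.57
0.08 [0.28 0.04] 0.76
0.1 [0.35 0.06] 0.95
0.15 [0.52 0.1 ] 1.43
0.2 [0.69 0.15] 1.91
untilt [ 0.02 -0.23  0.  ]
yawL 0.22339827342587998
F [-15.6  -3.7 -11.1] M [-0.63  2.6  -0.02] lever y/x -0.166 tau [  3.7 -46.5 -40.9   2.4  -4.3   0. ]
```

Request:
jog_arm --pt "22 0.3 0.02 0.15 0 -0.2 0" --pt "22 0.4 0.02 0.22 0 -0.2 0" --pt "22 0.5 0.03 0.28 0 -0.2 0"

```text
time_s: 12.83
eef_pos: [0.5823, -0.1096, 0.0993]
orientation: [-0.558, 0.576, -0.433, 0.411]
wrist_force: [-28.9, -4.7, -11.8]
finger_gap: 0.0222
```

```bash
python3 nx.py|egrep -v '^0'
```

```text
t 12.83 L [  35.9 -125.6] z 0.0993 r 105.8 swing 0.406 pin x 37.7 Ftan -29.3 [-28.9  -4.7 -11.8] gap 0.0222
untilt [ 0.01 -0.38  0.  ]
yawL 0.2216010771824164
F [-28.9  -4.7 -11.8] M [-0.95  4.89  0.06] lever y/x -0.169 tau [  6.  -47.5 -46.4   4.1  -8.2  -0. ]
```

```bash
python3 -c "
from st import *
snap('scene','s12')
im=cv2.convertScaleAbs(cv2.imread('pics/s12.png')[165:250,205:305],alpha=1.9)
cv2.imwrite('pics/s12c.png',cv2.resize(im,None,fx=7,fy=7,interpolation=cv2.INTER_LANCZOS4))
"
```

```text
(no output)
```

View pics/s12c.png

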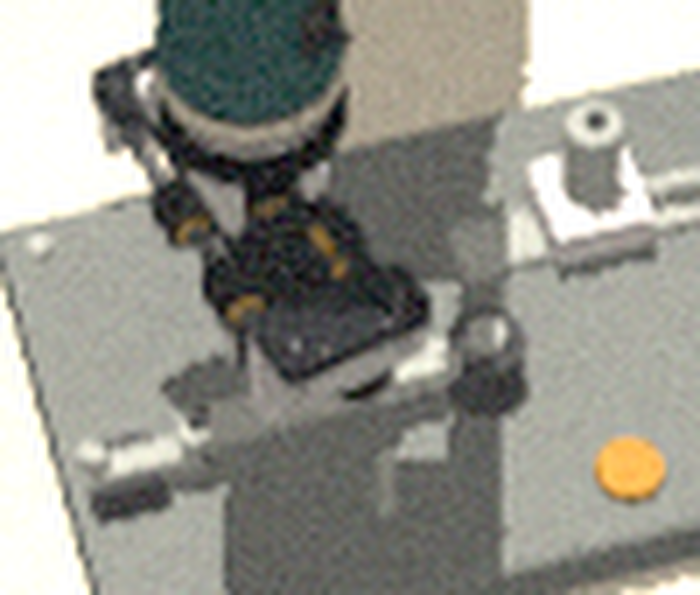

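```bash
python3 -c "
from st import *
c=load('scene0')
for n,u,z in [('pin blocked',(232.8,224.7),.076),('slider end',(232.,229.),.06),('tooth?',(234.,230.8),.06),('tooth? low',(234,230.8),.05),('pin0',S(172,240),.076),('knob',(208+215/20-.5,212+345/20-.5),.06),('shadow end',(208+550/20,212+435/20),.04)]:
  print(n,(toL(p,ray(c,u,z))*1e3).round(1))
c=load('top0')
for n,x,y,z in [('tip',132,265,.06),('rampbase',175,340,.06),('slider corner+',180,250,.06),('rear',370,290,.06),('knob',405,265,.06),('guide+x',320,205,.062),('guide-x',330,390,.04)]:
  print(n,(toL(p,ray(c,(272+(x+.5)/20-.5,165+(y+.5)/20-.5),z))*1e3).round(1))
print((toL(p,ray(c,T(626,272),.076))*1e3))
"
```

```text
pin blocked [  34.  -156.7]
slider end [  38.  -161.2]
tooth? [  46.5 -157. ]
tooth? low [  39.7 -155.7]
pin0 [ -20.8 -147.8]
knob [  24.4 -202.5]
shadow end [  45.2 -152.7]
tip [  44.5 -156.2]
rampbase [  30.  -162.6]
slider corner+ [  46.6 -165.1]
rear [  36.3 -198.6]
knob [  40.3 -205.4]
guide+x [  52.3 -191. ]
guide-x [  22.8 -191.4]
[ -18.59862305 -150.4125933 ]
```

```bash
python3 -c "
from st import *
a=np.mean([bot.read_camera('scene')['image'].astype(float) for _ in range(8)],0)
im=np.clip(a*1.8,0,255).astype(np.uint8)[:,:,::-1]
cv2.imwrite('pics/avg.png',im)
cv2.imwrite('pics/avgc.png',cv2.resize(im[212:242,208:248],None,fx=19,fy=19,interpolation=cv2.INTER_LANCZOS4))
"; python3 nx.py|head -1
```

```text
t 13.28 L [  35.9 -125.7] z 0.0992 r 105.8 swing 0.406 pin x 37.7 Ftan -26.2 [-25.8  -5.   -7.2] gap 0.022
```

View pics/avgc.png

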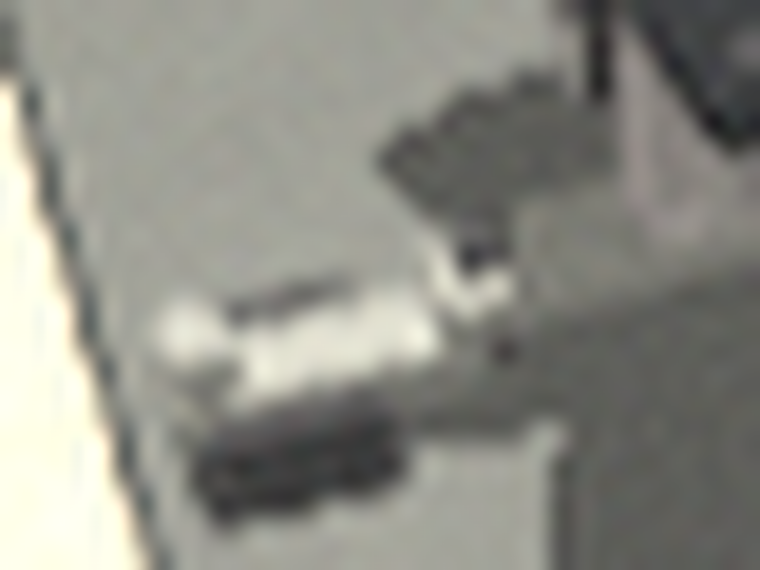

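Request:
jog_arm --pt "22 0.4 0.2 -0.1 0 -0.3 0" --pt "22 0.5 -0.2 -0.15 0 -0.3 0" --pt "22 0.5 0.2 0 0 -0.3 0" --pt "22 0.5 -0.2 -0.1 0 -0.3 0" --pt "22 0.5 0 -0.1 0 -0.3 0"

```text
time_s: 13.7
eef_pos: [0.5887, -0.1192, 0.0917]
orientation: [-0.555, 0.577, -0.428, 0.419]
wrist_force: [-16.7, -31.1, -8.2]
finger_gap: 0.022
```

```bash
python3 nx.py|egrep -v '^0'
```

```text
t 13.7 L [  41.6 -135.7] z 0.0917 r 116.3 swing 0.45 pin x 43.8 Ftan -21.7 [-16.7 -31.1  -8.2] gap 0.022
untilt [ 0.16 -0.27  0.  ]
yawL 0.21681297322535792
F [-16.7 -31.1  -8.2] M [-5.36  2.7   0.58] lever y/x -0.162 tau [ 18.5 -45.  -35.9  11.1  -1.8   0.2]
```

```bash
python3 -c "
from st import *
snap('scene','s13');snap('top','t13')
im=cv2.convertScaleAbs(cv2.imread('pics/s13.png')[165:250,205:305],alpha=1.9)
cv2.imwrite('pics/s13c.png',cv2.resize(im,None,fx=7,fy=7,interpolation=cv2.INTER_LANCZOS4))
im=cv2.convertScaleAbs(cv2.imread('pics/t13.png')[150:210,230:310],alpha=1.9)
cv2.imwrite('pics/t13c.png',cv2.resize(im,None,fx=9,fy=9,interpolation=cv2.INTER_LANCZOS4))
"; python3 nx.py|egrep -v '^0'
```

```text
t 13.8 L [  41.8 -136.1] z 0.0917 r 116.6 swing 0.451 pin x 43.9 Ftan -19.5 [-16.  -21.7  -7.5] gap 0.0225
untilt [ 0.17 -0.27  0.  ]
yawL 0.2167466530747328
F [-16.  -21.7  -7.5] M [-3.87  2.66  0.46] lever y/x -0.166 tau [ 15.  -44.7 -36.4   8.3  -2.7   0.4]
```

View pics/s13c.png

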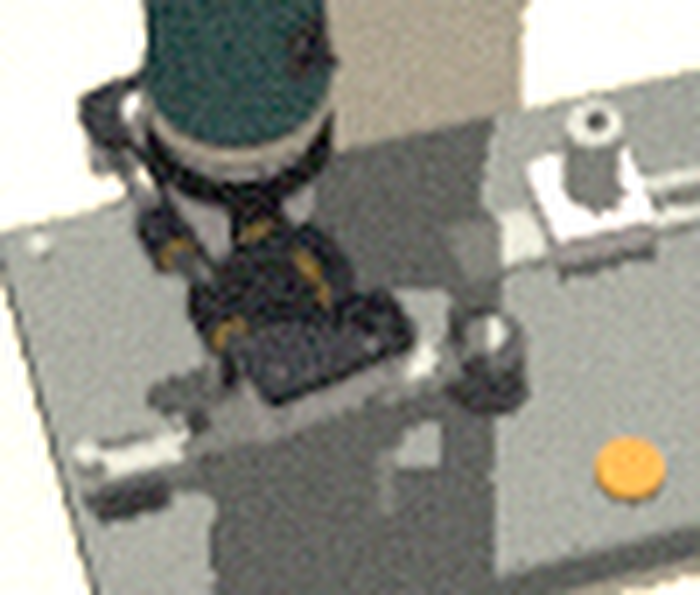

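View pics/t13c.png

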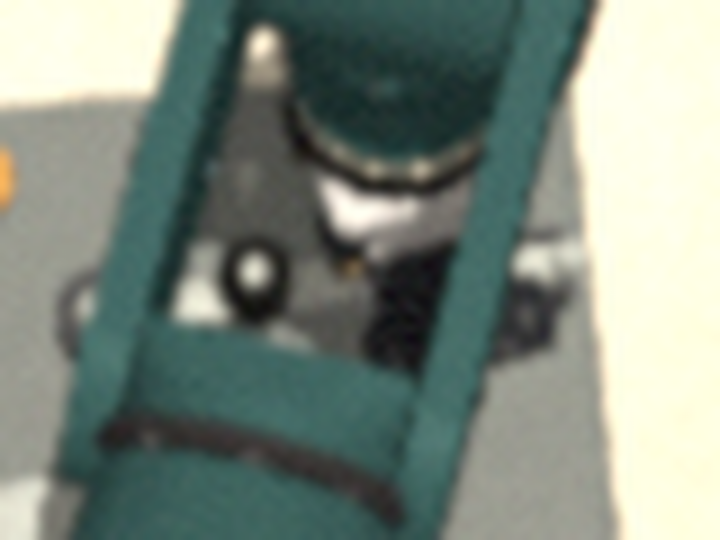

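Request:
jog_arm --pt "24 -0.2 -0.02 0 -0.1 -0.3 0" --pt "24 -0.4 -0.02 0 -0.1 -0.3 0" --pt "24 -0.5 0.1 0 -0.1 -0.3 0" --pt "24 -0.5 0.25 0 -0.1 -0.3 0" --pt "24 -0.5 0.35 0 -0.1 -0.3 0"

```text
time_s: 14.22
eef_pos: [0.5751, -0.108, 0.0927]
orientation: [-0.559, 0.573, -0.416, 0.431]
wrist_force: [0.4, -0.0, -0.4]
finger_gap: 0.024
```

```bash
python3 -c "
from st import *
snap('scene','s14');snap('top','t14')
im=cv2.convertScaleAbs(cv2.imread('pics/s14.png')[165:250,205:305],alpha=1.9)
cv2.imwrite('pics/s14c.png',cv2.resize(im,None,fx=7,fy=7,interpolation=cv2.INTER_LANCZOS4))
"; python3 nx.py|egrep -v '^0'
```

```text
t 14.32 L [  28.8 -123.4] z 0.0925 r 103.4 swing 0.338 pin x 28.3 Ftan -0.1 [-0.1 -0.4  0.1] gap 0.0237
untilt [0.27 0.05 0.  ]
yawL 0.21816771033315002
F [-0.1 -0.4  0.1] M [-0.04  0.06 -0.02] lever y/x -0.628 tau [  0.  -37.9 -29.   -0.    0.    0. ]
```

View pics/s14c.png

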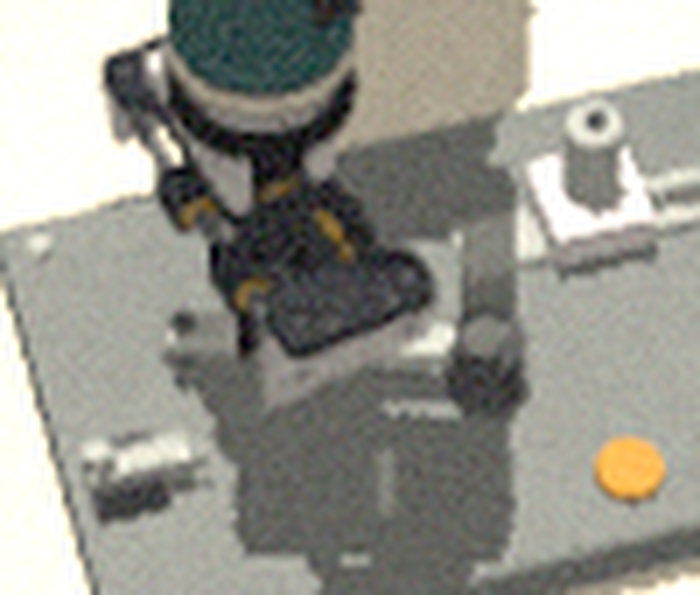

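Request:
jog_arm --pt "24 0 0 1 -0.1 0 -0.5" --pt "24 0 0 2 0.2 0 -1" --pt "24 -0.8 0.3 2.5 0.2 0 -1.5" --pt "24 -2 1 2.5 0.2 0 -2" --pt "0 -3.2 1.6 2.5 0.2 0 -2.2" --pt "0 -4.2 2.2 2.5 0.2 0 -2.2" --pt "0 -5 2.6 2.5 0.2 0 -2.2" --pt "0 -5 2.6 2.5 0.2 0 -2.2"

```text
time_s: 14.98
eef_pos: [0.4223, -0.0275, 0.1682]
orientation: [-0.513, 0.516, -0.483, 0.487]
wrist_force: [-0.4, -0.5, -0.3]
finger_gap: 0.0015
```

```bash
python3 -c "
from st import *
go(WL(-40,-118,190))
for n,(x0,y0,w,h) in (('scene',(205,165,90,80)),('top',(225,160,80,60))):
  a=np.mean([bot.read_camera(n)['image'].astype(float) for _ in range(8)],0)
  np.save('pics/av_'+n+'.npy',a)
  im=np.clip(a*1.9,0,255).astype(np.uint8)[y0:y0+h,x0:x0+w,::-1]
  s=min(800//w,600//h)
  cv2.imwrite('pics/av_'+n+'.png',cv2.resize(im,None,fx=s,fy=s,interpolation=cv2.INTER_LANCZOS4))
  print(s)
"
```

```text
t 14.9833 pos [ 0.4223 -0.0275  0.1682] L [-118.1  -32.7] shift [ 2.79 -2.66  0.73] rv [0.07 0.01 0.09] F [-0.35 -0.46 -0.3 ] gap 0.00152522025087828 j6 -0.25
7
10
```

View pics/av_scene.png

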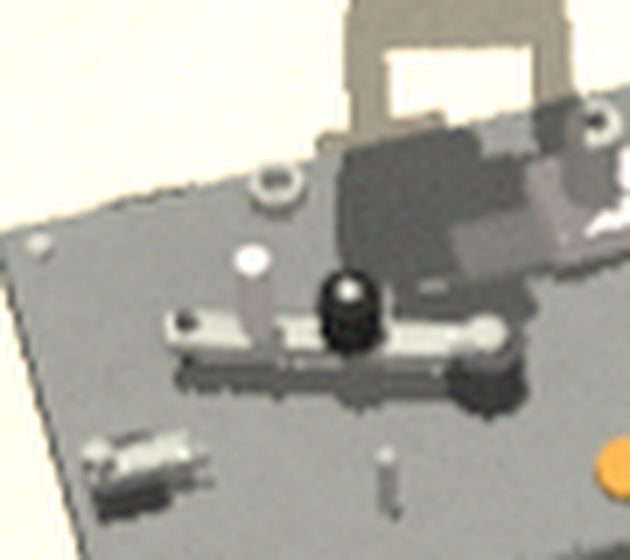

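View pics/av_top.png

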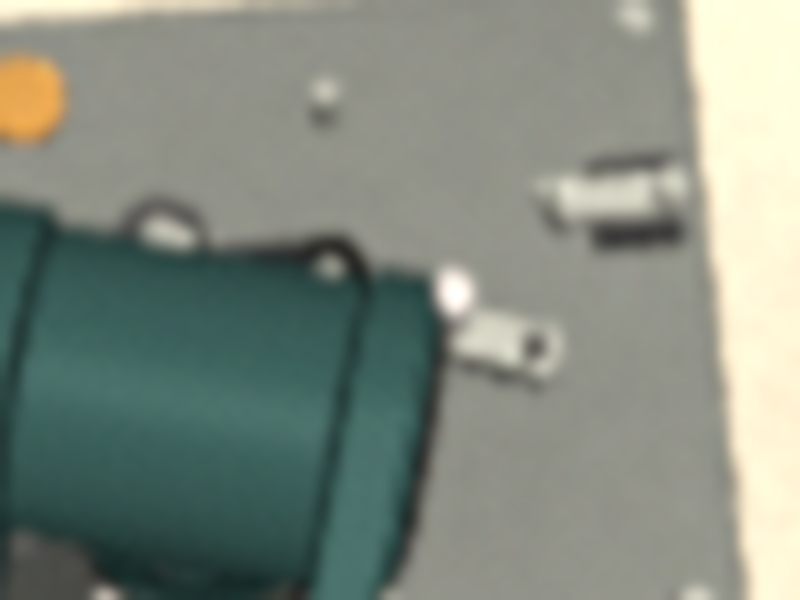

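```bash
python3 -c "
from st import *
go(WL(-48,-120,170));go(WL(-48,-120,88))"
```

```text
t 15.7833 pos [ 0.4251 -0.0299  0.1674] L [-115.5  -35.3] shift [ 2.44 -2.66  0.09] rv [0.07 0.01 0.12] F [0.65 0.05 0.09] gap -0.00010889044202424538 j6 -0.25
t 15.7833 pos [ 0.4251 -0.0299  0.1674] L [-115.5  -35.3] shift [ 2.44 -2.66 -2.65] rv [0.07 0.01 0.12] F [0.65 0.05 0.09] gap -0.00010889044202424538 j6 -0.25
```

Request:
jog_arm --pt "0 0.8 -0.9 0.1 0 0 0.1" --pt "0 1.6 -1.8 0.1 0 0 0.1" --pt "0 2.44 -2.66 0.1 0.1 0 0.1" --pt "0 2.44 -2.66 -0.9 0.1 0 0.1" --pt "0 2.44 -2.66 -1.9 0.1 0 0.1" --pt "0 2.44 -2.66 -2.5 0.1 0 0.1" --pt "0 2.44 -2.66 -2.6 0.1 0 0.1"

```text
time_s: 16.37
eef_pos: [0.4954, -0.109, 0.0847]
orientation: [-0.516, 0.517, -0.486, 0.48]
wrist_force: [-1.1, 1.0, -0.6]
finger_gap: 0.0005
```

```bash
python3 nx.py
```

```text
t 16.37 L [ -50.8 -119.1] z 0.0847 r 127.8 swing -0.334 pin x -57.2 Ftan -1.5 [-1.1  1.  -0.6] gap 0.0005
0.02 [ 0.07 -0.05] 0.19
0.04 [ 0.14 -0.1 ] 0.38
0.06 [ 0.21 -0.14] 0.57
0.08 [ 0.29 -0.19] 0.76
0.1 [ 0.36 -0.23] 0.95
0.15 [ 0.55 -0.33] 1.43
0.2 [ 0.74 -0.42] 1.91
untilt [-0.05 -0.07 -0.  ]
yawL -0.002314041161421032
F [-1.1  1.  -0.6] M [-0.1   0.04  0.03] lever y/x -0.039 tau [ -0.2 -32.3 -30.3   0.1  -0.2   0. ]
```

Request:
jog_arm --pt "0 0.3 0 0.1 0 0 0" --pt "0 0.6 0 0.15 0 0 0" --pt "0 0.85 0 0.15 0 0 0" --pt "0 1.1 0 0.15 0 0 0" --pt "0 1.35 0 0.15 0 0 0" --pt "0 1.6 0 0.15 0 0 0" --pt "0 1.8 0.02 0.15 0 0 0" --pt "0 1.87 0.02 0.15 0 0 0"

```text
time_s: 17.03
eef_pos: [0.5515, -0.1108, 0.0907]
orientation: [-0.514, 0.518, -0.486, 0.481]
wrist_force: [-6.9, -4.9, 1.4]
finger_gap: 0.0004
```

```bash
python3 nx.py|egrep -v '^0'
```

```text
t 17.03 L [   5.  -124.7] z 0.0907 r 107.7 swing 0.116 pin x -2.0 Ftan -6.0 [-6.9 -4.9  1.4] gap 0.0004
untilt [-0.01 -0.1  -0.  ]
yawL -0.002992864555797156
F [-6.9 -4.9  1.4] M [-0.93  1.16 -0.03] lever y/x -0.168 tau [  3.8 -35.9 -30.7   2.3  -1.5  -0. ]
```

Request:
jog_arm --pt "0 0.15 0.01 0.02 0 -0.1 0" --pt "0 0.3 0.03 0.02 0 -0.1 0" --pt "0 0.4 0.03 0.02 0 -0.1 0"

```text
time_s: 17.28
eef_pos: [0.5585, -0.111, 0.0913]
orientation: [-0.512, 0.52, -0.486, 0.48]
wrist_force: [-20.2, -3.1, 5.0]
finger_gap: 0.0006
```

```bash
python3 nx.py|egrep -v '^0'
```

```text
t 17.28 L [  12.1 -125.5] z 0.0913 r 107.0 swing 0.182 pin x 6.9 Ftan -19.7 [-20.2  -3.1   5. ] gap 0.0006
untilt [ 0.01 -0.13  0.  ]
yawL -0.003505575633787783
F [-20.2  -3.1   5. ] M [-0.57  3.51 -0.04] lever y/x -0.174 tau [  3.5 -35.6 -34.5   2.6  -5.4  -0. ]
```

Request:
jog_arm --pt "0 0.15 0.01 0.02 0 -0.1 0" --pt "0 0.3 0.02 0.02 0 -0.1 0" --pt "0 0.35 0.02 0.02 0 -0.1 0"

```text
time_s: 17.53
eef_pos: [0.5586, -0.1111, 0.0913]
orientation: [-0.508, 0.524, -0.491, 0.476]
wrist_force: [-32.2, -2.5, 10.1]
finger_gap: 0.0003
```

```bash
python3 nx.py|egrep -v '^0'
```

```text
t 17.53 L [  12.2 -125.5] z 0.0913 r 107.0 swing 0.183 pin x 7.0 Ftan -31.8 [-32.2  -2.5  10.1] gap 0.0003
untilt [ 0.02 -0.29  0.  ]
yawL -0.004162642030355296
F [-32.2  -2.5  10.1] M [-0.33  5.33 -0.02] lever y/x -0.166 tau [  4.6 -32.3 -37.8   3.5  -9.4   0. ]
```

```bash
python3 -c "
from st import *
a=np.mean([bot.read_camera('scene')['image'].astype(float) for _ in range(8)],0)
np.save('pics/av_scene2.npy',a)
r=np.load('pics/av_scene.npy')
g=lambda x:cv2.cvtColor(np.clip(x*1.5,0,255).astype(np.uint8),cv2.COLOR_RGB2GRAY)
R,A=g(r),g(a)
for (x0,y0,w,h) in [(216,225,9,8),(216,225,14,9),(221,225,9,8)]:
  t=R[y0:y0+h,x0:x0+w]
  up=lambda z:cv2.resize(z,None,fx=10,fy=10,interpolation=cv2.INTER_CUBIC)
  s=up(A[y0-4:y0+h+4,x0-5:x0+w+5]);m=cv2.matchTemplate(s,up(t),cv2.TM_CCOEFF_NORMED);_,v,_,l=cv2.minMaxLoc(m)
  print((l[0]-50)/10,(l[1]-40)/10,v)
p0=proj(load('scene0'),[WL(40,-200,60),WL(40,-201,60)]);print('px per mm',p0[1]-p0[0])
im=[cv2.resize(np.clip(q*1.9,0,255).astype(np.uint8)[212:245,208:246,::-1],None,fx=10,fy=10,interpolation=cv2.INTER_LANCZOS4) for q in(r,a)]
cv2.imwrite('pics/ra.png',np.hstack(im))
"; python3 nx.py|head -1
```

```text
-1.0 0.3 0.9628925323486328
-0.9 0.2 0.9743106365203857
-0.8 0.2 0.97488933801651
px per mm [-0.31072115  0.07726501]
t 17.93 L [  12.2 -125.5] z 0.0914 r 107.0 swing 0.182 pin x 7.0 Ftan -27.5 [-27.9  -2.5   8.9] gap 0.0006
```

View pics/ra.png

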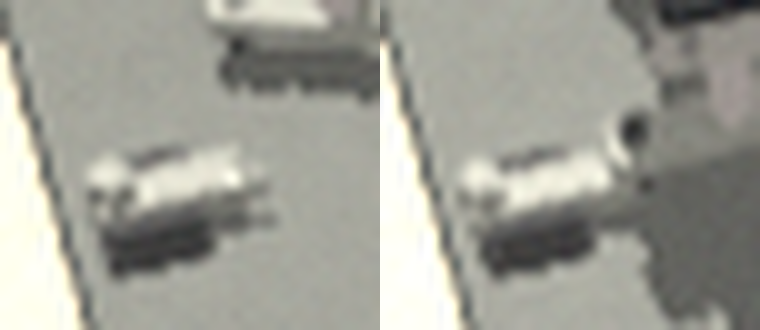

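```bash
python3 -c "
from st import *
g=lambda f:cv2.cvtColor(cv2.imread(f'pics/{f}.png'),cv2.COLOR_BGR2GRAY)
up=lambda z:cv2.resize(z,None,fx=10,fy=10,interpolation=cv2.INTER_CUBIC)
t=g('t8')[175:187,252:263]
for f in('t6','t8','t13'):
  s=up(g(f)[171:191,248:267]);m=cv2.matchTemplate(s,up(t),cv2.TM_CCOEFF_NORMED);_,v,_,l=cv2.minMaxLoc(m);print(f,(l[0]-40)/10,(l[1]-40)/10,v)
R=g('scene0')
t=R[225:234,216:230]
for f in('s6','s8','s12','s13','s9','s14'):
  A=g(f);s=up(A[221:238,211:235]);m=cv2.matchTemplate(s,up(t),cv2.TM_CCOEFF_NORMED);_,v,_,l=cv2.minMaxLoc(m);print(f,(l[0]-50)/10,(l[1]-40)/10,round(v,3))
"
```

```text
t6 0.0 0.1 0.9908427000045776
t8 0.0 0.0 0.9991698265075684
t13 0.0 -0.2 0.9610859155654907
s6 -0.8 0.2 0.961
s8 -1.0 0.2 0.969
s12 -0.8 0.2 0.967
s13 -1.3 0.3 0.956
s9 0.0 0.0 0.991
s14 0.0 0.0 0.991
```

Request:
jog_arm --pt "0 0.3 0.15 0 0 -0.2 0" --pt "0 0.35 0.3 0 0 -0.2 0" --pt "0 0.35 0.3 0 0 -0.2 0"

```text
time_s: 18.18
eef_pos: [0.5586, -0.111, 0.0916]
orientation: [-0.502, 0.528, -0.489, 0.481]
wrist_force: [-29.6, -19.2, 7.0]
finger_gap: 0.0003
```

```bash
python3 nx.py|egrep -v '^0'; python3 -c "
from st import *
snap('scene','s15')
g=lambda f:cv2.cvtColor(cv2.imread(f'pics/{f}.png'),cv2.COLOR_BGR2GRAY)
up=lambda z:cv2.resize(z,None,fx=10,fy=10,interpolation=cv2.INTER_CUBIC)
R=g('scene0');t=R[225:234,216:230]
A=g('s15');s=up(A[221:238,211:235]);m=cv2.matchTemplate(s,up(t),cv2.TM_CCOEFF_NORMED);_,v,_,l=cv2.minMaxLoc(m);print((l[0]-50)/10,(l[1]-40)/10,round(v,3))
"
```

```text
t 18.18 L [  12.2 -125.4] z 0.0916 r 106.9 swing 0.182 pin x 7.0 Ftan -27.6 [-29.6 -19.2   7. ] gap 0.0003
untilt [ 0.19 -0.32  0.  ]
yawL -0.009246099609316008
F [-29.6 -19.2   7. ] M [-3.42  4.89 -0.18] lever y/x -0.165 tau [ 15.  -33.8 -35.9   8.6  -7.1  -0.2]
-1.0 0.3 0.965
```

Request:
jog_arm --pt "0 0.4 0.03 0 0 -0.3 0" --pt "0 0.55 0.03 0 0 -0.4 0" --pt "0 0.6 0.03 0 0 -0.4 0"

```text
time_s: 18.48
eef_pos: [0.5699, -0.1105, 0.0912]
orientation: [-0.508, 0.521, -0.483, 0.488]
wrist_force: [-7.0, 0.8, -2.7]
finger_gap: 0.0007
```

```bash
python3 nx.py|egrep -v '^0'
```

```text
t 18.48 L [  23.4 -125.7] z 0.0912 r 105.9 swing 0.288 pin x 21.4 Ftan -7.0 [-7.   0.8 -2.7] gap 0.0007
untilt [ 0.18 -0.07  0.  ]
yawL -0.011079205265849441
F [-7.   0.8 -2.7] M [0.02 1.48 0.01] lever y/x -0.21 tau [ -0.2 -41.3 -33.3   0.1  -1.3   0. ]
```

Request:
jog_arm --pt "0 0.12 0.02 0 0 0 0" --pt "0 0.22 0.03 0 0 0 0" --pt "0 0.28 0.04 0 0 0 0" --pt "0 0.28 0.04 0 0 0 0"

```text
time_s: 18.82
eef_pos: [0.576, -0.1094, 0.0912]
orientation: [-0.506, 0.523, -0.484, 0.486]
wrist_force: [-8.5, 0.3, -0.3]
finger_gap: 0.0004
```

```bash
python3 nx.py|egrep -v '^0'; python3 -c "
from st import *
snap('scene','s16');snap('top','t16')
g=lambda f:cv2.cvtColor(cv2.imread(f'pics/{f}.png'),cv2.COLOR_BGR2GRAY)
up=lambda z:cv2.resize(z,None,fx=10,fy=10,interpolation=cv2.INTER_CUBIC)
R=g('scene0');t=R[225:234,216:230]
A=g('s16');s=up(A[221:238,211:235]);m=cv2.matchTemplate(s,up(t),cv2.TM_CCOEFF_NORMED);_,v,_,l=cv2.minMaxLoc(m);print((l[0]-50)/10,(l[1]-40)/10,round(v,3))
im=cv2.convertScaleAbs(cv2.imread('pics/s16.png')[165:250,205:305],alpha=1.9)
cv2.imwrite('pics/s16c.png',cv2.resize(im,None,fx=7,fy=7,interpolation=cv2.INTER_LANCZOS4))
im=cv2.convertScaleAbs(cv2.imread('pics/t16.png')[150:210,230:310],alpha=1.9)
cv2.imwrite('pics/t16c.png',cv2.resize(im,None,fx=9,fy=9,interpolation=cv2.INTER_LANCZOS4))
"
```

```text
t 18.82 L [  29.6 -125. ] z 0.0912 r 105.0 swing 0.346 pin x 29.4 Ftan -8.5 [-8.5  0.3 -0.3] gap 0.0004
untilt [ 0.18 -0.14  0.  ]
yawL -0.011050789429034716
F [-8.5  0.3 -0.3] M [-0.17  1.54 -0.01] lever y/x -0.181 tau [  1.4 -39.2 -33.3   0.9  -2.6   0. ]
0.0 0.0 0.992
```

View pics/s16c.png

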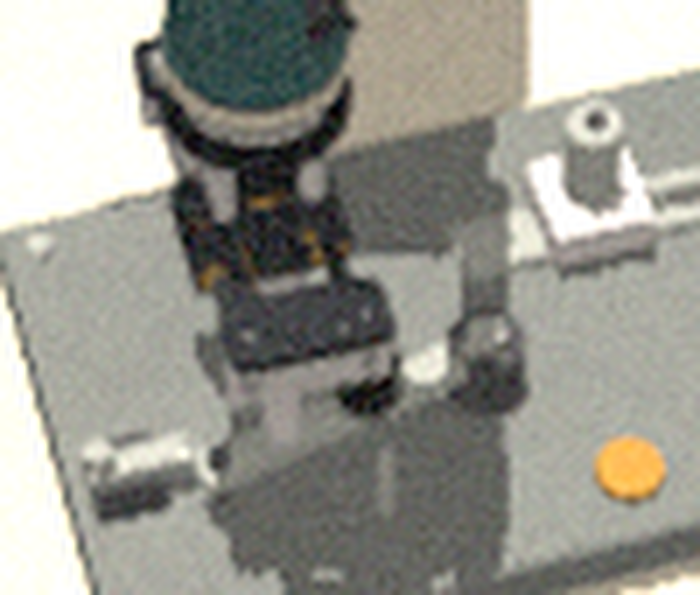

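View pics/t16c.png

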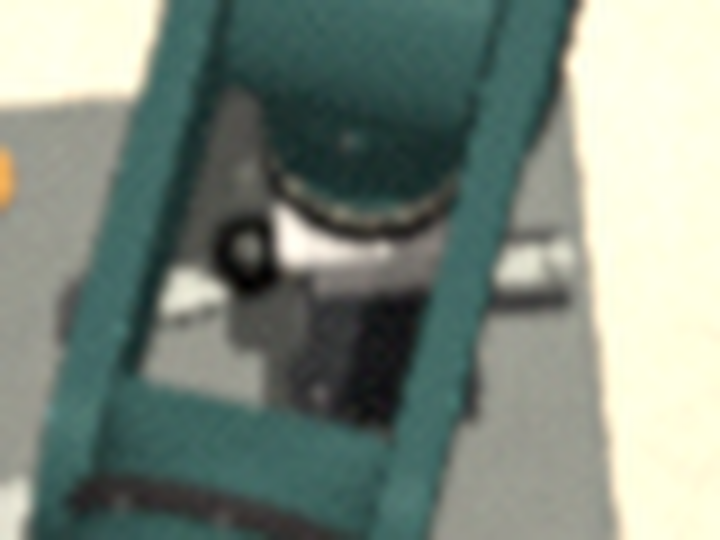

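```bash
python3 -c "
from st import *
b=ray(load('t16'),(230+(248.5)/9-.5,150+258.5/9-.5),.109);l=toL(p,b)*1e3;print(l,.35+np.arctan2(l[0]-30,-l[1]-20)+.048)
# pin in scene s16c (205,470)?
print(toL(p,ray(load('s16'),(205+212.5/7-.5,165+465.5/7-.5),.076))*1e3)
im=cv2.convertScaleAbs(cv2.imread('pics/s16.png')[212:245,208:250],alpha=1.9)
cv2.imwrite('pics/s16d.png',cv2.resize(im,None,fx=17,fy=17,interpolation=cv2.INTER_LANCZOS4))
"; python3 nx.py|head -1
```

```text
[ 37.45217517 -79.25379385] 0.5231101775621523
[  58.93090667 -156.63536348]
t 18.92 L [  29.4 -125. ] z 0.0912 r 105.0 swing 0.344 pin x 29.2 Ftan -8.6 [-8.6 -0.4  0.2] gap 0.0007
```

View pics/s16d.png

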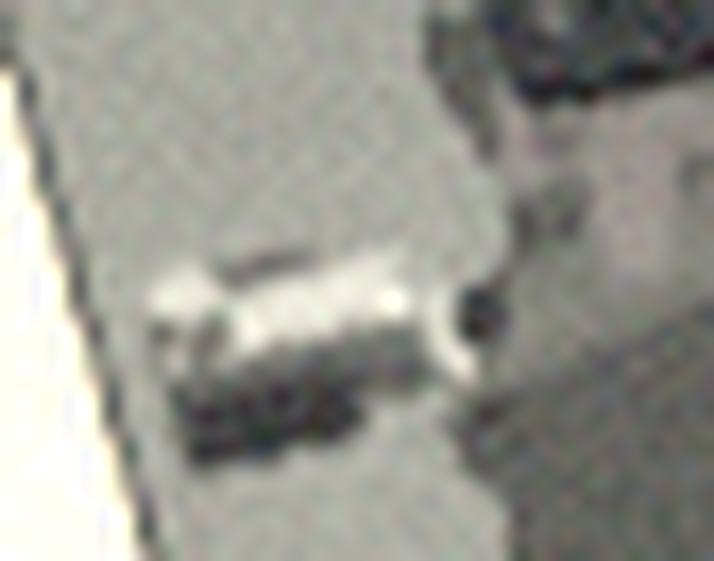

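```bash
python3 -c "
from st import *
c=load('s16')
for u in[(235.9,229.9),(235.9,229.4)]:
  l=toL(p,ray(c,u,.076))*1e3;print(l, 'rel wall->', l[0]-34.0+36.4)
l0=toL(p,ray(c,(232.8,224.7),.076))*1e3;print(l0)
print('pin x for swings',[(s,round(30+138*np.sin(s-.35),1)) for s in(.5,.52,.54,.56,.58)])
"
```

```text
[  55.88226655 -152.48952477] rel wall-> 58.28226655194984
[  54.06346529 -152.00779265] rel wall-> 56.46346529108702
[  33.97943949 -156.72044413]
pin x for swings [(0.5, np.float64(50.6)), (0.52, np.float64(53.3)), (0.54, np.float64(56.1)), (0.56, np.float64(58.8)), (0.58, np.float64(61.5))]
```

Request:
jog_arm --pt "0 0.1 0.02 0 0 0 0" --pt "0 0.16 0.03 0 0 0 0" --pt "0 0.16 0.03 0 0 0 0" --pt "0 0.16 0.03 0 0 0 0" --pt "0 0.16 0.03 0 0 0 0" --pt "0 0.16 0.03 0 0 0 0"

```text
time_s: 19.42
eef_pos: [0.5781, -0.1088, 0.0913]
orientation: [-0.504, 0.525, -0.486, 0.484]
wrist_force: [-9.2, -0.8, -1.8]
finger_gap: 0.0003
```

```bash
python3 nx.py|egrep -v '^0'; python3 -c "
from st import *
snap('scene','s17');snap('top','t17')
g=lambda f:cv2.cvtColor(cv2.imread(f'pics/{f}.png'),cv2.COLOR_BGR2GRAY)
up=lambda z:cv2.resize(z,None,fx=10,fy=10,interpolation=cv2.INTER_CUBIC)
def mt(r,f,x0,y0,w,h):
  t=g(r)[y0:y0+h,x0:x0+w];s=up(g(f)[y0-4:y0+h+4,x0-5:x0+w+5]);m=cv2.matchTemplate(s,up(t),cv2.TM_CCOEFF_NORMED);_,v,_,l=cv2.minMaxLoc(m);return (l[0]-50)/10,(l[1]-40)/10,round(v,3)
print('pawl',mt('scene0','s17',216,225,14,9),'idler',mt('s3','s17',281,176,20,26),'blank',mt('scene0','s17',289,226,12,12),'idlerT',mt('t5','t17',205,195,26,22))
im=cv2.convertScaleAbs(cv2.imread('pics/s17.png')[160:260,195:355],alpha=1.7)
cv2.imwrite('pics/s17c.png',cv2.resize(im,None,fx=5,fy=5,interpolation=cv2.INTER_LANCZOS4))
"; python3 nx.py|head -1
```

```text
t 19.42 L [  31.7 -124.6] z 0.0913 r 104.6 swing 0.366 pin x 32.2 Ftan -9.3 [-9.2 -0.8 -1.8] gap 0.0003
untilt [ 0.19 -0.21  0.  ]
yawL -0.01127038901326155
F [-9.2 -0.8 -1.8] M [-0.24  1.57 -0.03] lever y/x -0.17 tau [  1.7 -39.6 -33.2   1.1  -2.5   0. ]
pawl (0.0, 0.0, 0.992) idler (0.0, 0.0, 0.995) blank (0.0, 0.0, 0.974) idlerT (0.0, 0.0, 0.999)
t 19.52 L [  31.7 -124.6] z 0.0913 r 104.6 swing 0.366 pin x 32.2 Ftan -10.3 [-10.2  -1.4  -0.9] gap 0.0003
```

View pics/s17c.png

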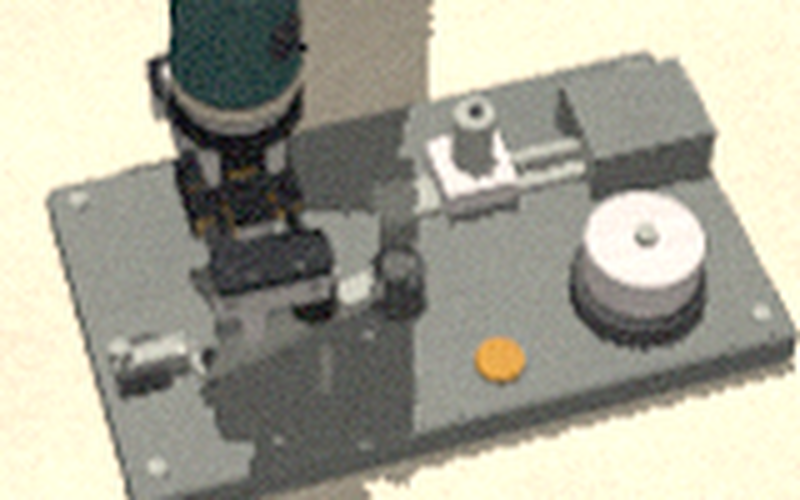

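```bash
python3 -c "
from cell import bot
o=bot.get_obs();print(o['time_s'],o['wrist_force'],abs(o['joint_vel']).max())
print(bot.sign_off())"
```

```text
19.5167 [-10.23637398  -1.36490111  -0.85887323] 0.002067986456398453
the job is handed in; nothing more can be done
None
```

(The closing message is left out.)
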